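# Open the gauge case with the two-stage catch

### The arm

A 6-joint arm with a two-finger parallel gripper is mounted at the origin on a cart in front of the work surface, level with it; the furniture and walls round the work are solid. World frame = base frame: x ahead of the robot, y to its left, z up, the work surface at z = 0. Lengths are in m, angles in rad, forces in N, time in s.
With the tool pointing down it reaches from about 0.25 to 0.775 m from the base axis. Payload 4 kg.
Tool frame: the origin (TCP) lies at the centre of the arm's flange, where the gripper is bolted on; the fingertips stand ahead of it and the grasp point (between the pads) lies 180 mm ahead of it (robot.tcp_to_tips is the z of the fingertips in the tool frame, in m); z points along the fingers, y is the direction in which the jaws open and shut (so a half turn about z gives the same grasp; the last joint's range is limited). The gripper opens to 94 mm and grips with 3 to 60 N. Pads are 16 mm wide; open, the fingers measure 119 mm over their backs; the gripper's body (75 mm by 177 mm) begins 78 mm behind the grasp point.
Start: joints at [1.164, 0.087, 1.371, -0, 1.684, -0.103], TCP at [0.165, 0.525, 0.405] pointing down, gripper open.
Joint ranges: [-3.1, 3.1], [-0.76, 2.03], [0.27, 2.55], [-1.08, 4.22], [0.17, 2.65], [-2.57, 2.57]. Speed limits (rad/s): [2.79, 2.79, 3.14, 3.14, 3.14, 3.14].

### API

Orientations are given as [roll, pitch, yaw] about the fixed x, y, z axes, in that order (R = Rz(yaw) Ry(pitch) Rx(roll)).
In Python, from bench import robot gives the robot as it stands.
- The arm moves only by the tool move_arm, never from a script. Its argument "increments" is a list that holds one entry, the list of rows, each a list of 7 numbers: the opening, from 0 (shut) to 1 (fully open), then the shift along the tool's x, y, z as a fraction of full scale, then the turn, a rotation vector about the tool's x, y, z as a fraction of full scale. In form: [[[jaw, dx, dy, dz, rx, ry, rz], ...]]. A call has 1 to 8 rows; each row is the pose to reach, as a shift and turn from the pose commanded when the call began, along the tool's axes at that moment; what a row does not reach only later rows make up. Full scale, the value 1, is 0.1 m for a shift and pi/2 rad for a turn. A row lasts 1/12 s, in which the tool goes at most 41.7 mm and 7.16 degrees, less where a joint would pass 70% of its speed; a pose out of reach is approached as far as the arm can. A call with a number of a shift or a turn outside -1 to 1 is refused whole. A call with a gripper value outside its range is refused whole. The fingers move at their own pace and stop on an object; the grip force is fixed at half the most. Time passes only in rows, so rows that repeat a pose let the fingers close. It gives the time, the measured TCP pose, the force and the opening at its end, in the units of the state.
- robot.get_obs(): the state, without advancing time (a new reading comes with each control period).
- robot.snapshot(name): name is "scene" or "side" or "wrist"; returns (picture, depth): 480x640x3 uint8, red, green, blue; 480x640 float32, m along the optical axis (not along the pixel's ray), 0 where there is no reading.
- robot.camera_params(name): a dict with "mtx" (3x3 intrinsics, pixels), "R" (3x3) and "t" (3): a world point X has camera coordinates R X + t. Camera axes: x right, y down, z forward; pixel columns grow to the right and rows downward; lengths in m; the calibration is good to about 2 mm. A picture is of the moment at which its call begins: read the wrist's pose just before it. camera_params takes no time and is no camera call; for the wrist camera it gives the pose at the moment of the call.
- robot.close_job(): hands the job in, once; it reports no verdict.
The state is a dict: "time": time; "joint_positions": joint angles; "qvel": joint speeds; "joint_torque": joint torques, N m; "tool_pos": TCP position; "ee_rot": TCP orientation; "wrist_force": force on the tool from outside, world axes, zero at the start; "wrist_torque": the same for the moment, N m; "width": finger opening in m.
Only numpy, scipy, OpenCV 4.12 (cv2) and the standard library are available. Lean on these libraries where they do the work, as an engineer would, in place of code of your own. Each camera call takes 0.05 s, during which the arm holds its last target.

### The job

Open the dark gauge case: first draw the red-knobbed safety bolt of its catch fully back, sliding it gently until you feel it meet its rubber stop, then swing the latch up off its staple, and raise the lid until it stands open by itself. Never force the bolt against its stop or the latch against the bolt or staple, and leave the other things on the bench where they are.

Things in the scene. Friction and masses are not known exactly. Their poses are not given: they have to be found in the camera images.
- case: the gauge case, dark panels with aluminium edges, 150 mm deep (its x), 240 mm wide (its y) and 100 mm high, fixed to the bench. Origin at the centre of its underside; its z is up, its x points from the front face (with the catch, nearest the robot) to the back, its y to the robot's left. The front face is at x = -75 mm, the seam of the lid 78 mm up, a folded carrying handle on the lid reaches 111 mm up
- bolt_knob (a point): centre of the red round safety-bolt knob, which sticks straight out of the front of the case (along its -x) on a thin stalk: 10.6 mm diameter, 24 mm long; this point is 36 mm out from the front face and 67 mm up, and 56 mm to the case's +y of the latch's middle with the bolt home. The bolt bar, its brass collar and guides lie behind it, up to 18 mm out from the face. Moves with the bolt
- safety_bolt (a joint): travel of the safety bolt in m, 0 fully home (locked), growing as the knob is drawn towards the case's +y, away from the latch. It drags with about 2.5 N and stays where it is left. The bolt's tongue lies in front of the latch frame; how far it reaches differs from case to case and is not measured: the latch comes free at a travel of between 10 and 30 mm, and 1.5 mm after that its brass collar meets a rubber stop of about 10 N per mm. So draw it until the stop is felt
- stop_pad: the rubber stop washer of the bolt, 12 mm diameter, on the bolt's axis in front of the outer guide, 67 mm up; origin at the face that the brass collar of the bolt meets. Soft: a push of 3 to 6 N is enough to feel it, more than 12 N damages it
- latch_lip (a point): centre of the grip lip at the foot of the steel latch: a tongue 24 mm wide along the case's y and 3.5 mm thick, standing out from the front of the case; latch down, this point is 28 mm out from the front face and 44 mm up, and the lip ends 11 mm further out. It can be pinched by its two sides. The latch frame behind it is 36 mm wide and 4 to 7 mm out from the face. Moves with latch and lid
- latch_hinge (a point): middle of the latch's hinge on the lid's front edge, 5 mm out from the front face and 88 mm up with the lid shut, 50 mm from the lip point; axis along the case's y
- latch (a joint): angle of the latch about its hinge on the lid in rad: 0 hanging down over the staple, growing to 2.0 as the lip swings out from the case and up. A light hinge (0.03 N m, under 1 N at the lip) that stays where it is left, so a resistance of 5 N at the lip means that the bolt is not fully back; more than about 12 N there would bend the catch
- latch_frame: the latch's locking frame, the part with the window that hangs over the staple, 36 mm wide, 3 mm thick; it bears on the bolt's tongue or on the staple if the latch or lid is forced. Its frame is the latch's: origin on the latch hinge
- lid_hinge (a point): middle of the lid's hinge, at the back edge of the case 78 mm up, axis along the case's y; does not move
- lid (a joint): lid angle in rad, 0 shut, growing to 1.75 as its front edge rises. A stiff hinge (0.38 N m) that stays where it is left; at the front edge the lid lifts with about 4 to 5 N. It may be raised by the latch's lip once the latch is swung up
- torch_head_a: bystander: black turned torch head, 40 mm diameter, 53 mm high, standing; origin at its underside
- battery_pack: bystander: blue battery pack with a red strap, 64 x 57 x 84 mm, standing; origin at its underside
- glue_bottle: bystander: red squeeze bottle with a white nozzle, 29 x 43 x 118 mm, standing; origin at its underside
- screwdriver: bystander: screwdriver with an amber handle, 154 mm long, lying; origin at its underside

How it is judged:
By the outcome, as a careful person would: the job done as asked, in the order asked, and still so for the second after the job is handed in, with the robot touching nothing.
It also fails if it takes over 72 s, if anything falls off the work surface, if the arm or the gripper's body presses on something with over 40 N, if the wrist force passes 120 N, or if a joint passes its speed limit or range.

## Working session

There is one attempt and no reset: what is moved stays moved. The work goes in short steps, Python scripts to look and compute and a tool call to move; the robot and the scene stay as the last step left them, time stands still between calls to the robot, and variables do not carry over. Pictures are saved under pics/ and viewed, and the job is handed in when it is done.

Besides the shell and the picture viewer there is one more tool, called after "Emit:" in YAML: its name, and indented under it one key for each argument. move_arm: Moves the arm, as the interface text tells. Its arguments: {"type":"object","properties":{"increments":{"type":"array","items":{"type":"array","items":{"type":"array","items":{"type":"number","minimum":-1,"maximum":1}}}}},"required":["increments"]}

```bash
ls; mkdir -p pics
python3 - <<'E'
from bench import robot
import cv2,numpy as np
print(robot.get_obs())
print(robot.tcp_to_tips)
for n in ["scene","side","wrist"]:
    c=robot.camera_params(n);print(n,c)
    p,d=robot.snapshot(n)
    cv2.imwrite(f"pics/{n}0.png",p[:,:,::-1]);np.save(f"pics/{n}0d.npy",d)
E
```

```text
pics
{'time': 0.0, 'joint_positions': array([ 1.16392644e+00,  8.79150035e-02,  1.37222641e+00, -3.04818156e-05,
        1.68361619e+00, -1.03072192e-01]), 'qvel': array([ 1.19112301e-03,  1.52456390e-03, -1.06064095e-03,  1.09224569e-03,
       -9.64610234e-05,  2.23084637e-04]), 'joint_torque': array([-4.46331596e-04, -3.40200126e+01, -3.02416384e+01,  7.17980554e-02,
        3.36147076e-02, -2.33344517e-04]), 'tool_pos': array([0.16447639, 0.52470398, 0.40353971]), 'ee_rot': array([-3.13943608e+00, -1.92616282e-04,  2.83779136e+00]), 'wrist_force': array([-1.15819713, -0.7819004 ,  0.75874466]), 'wrist_torque': array([-0.02236632,  0.03061446,  0.00013616]), 'width': 0.09412737852376282}
0.1992
scene {'mtx': array([[487.6032108 ,   0.        , 325.19020321],
       [  0.        , 487.6032108 , 235.14043555],
       [  0.        ,   0.        ,   1.        ]]), 'R': array([[ 0.69199516, -0.72188769,  0.0045669 ],
       [-0.55640615, -0.53737534, -0.63375069],
       [ 0.45995096,  0.43601136, -0.77352389]]), 't': array([-0.4049618 ,  0.31046299,  0.70391065])}
side {'mtx': array([[567.54407355,   0.        , 319.17037665],
       [  0.        , 567.54407355, 244.0364213 ],
       [  0.        ,   0.        ,   1.        ]]), 'R': array([[-0.99984811,  0.01552836,  0.00791383],
       [ 0.00282901,  0.59264665, -0.8054576 ],
       [-0.01719754, -0.80531287, -0.59260056]]), 't': array([0.50777943, 0.10507095, 0.95290333])}
wrist {'mtx': array([[359.29701711,   0.        , 321.56185465],
       [  0.        , 359.29701711, 231.98598014],
       [  0.        ,   0.        ,   1.        ]]), 'R': array([[ 0.30005292,  0.95392051, -0.00197705],
       [ 0.91702697, -0.28787609,  0.27602337],
       [ 0.26273521, -0.08463463, -0.96114889]]), 't': array([-0.54838756, -0.02830631,  0.39185392])}
```

View pics/scene0.png

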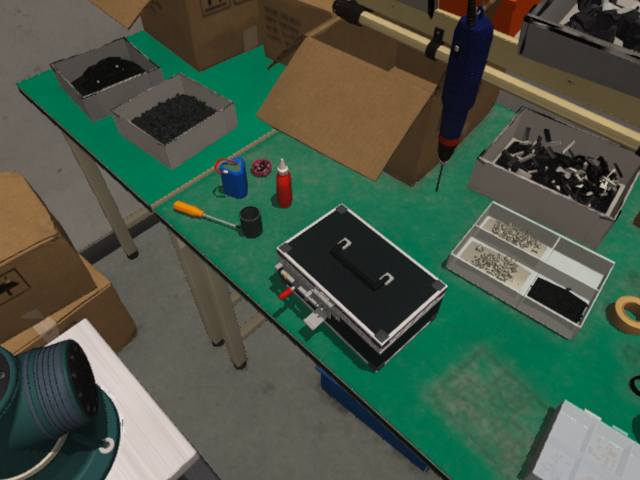

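View pics/side0.png

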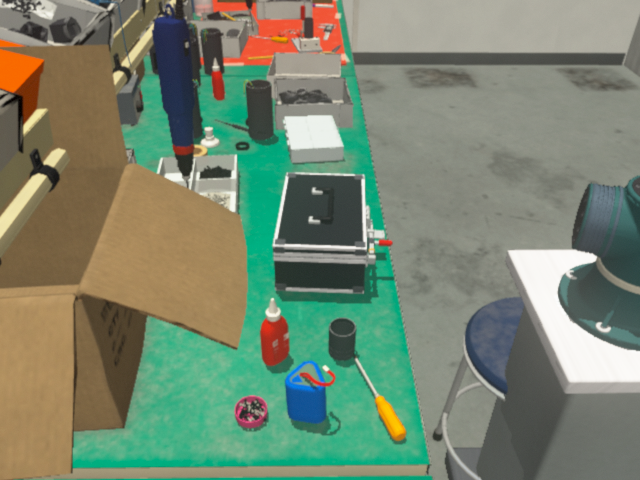

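View pics/wrist0.png

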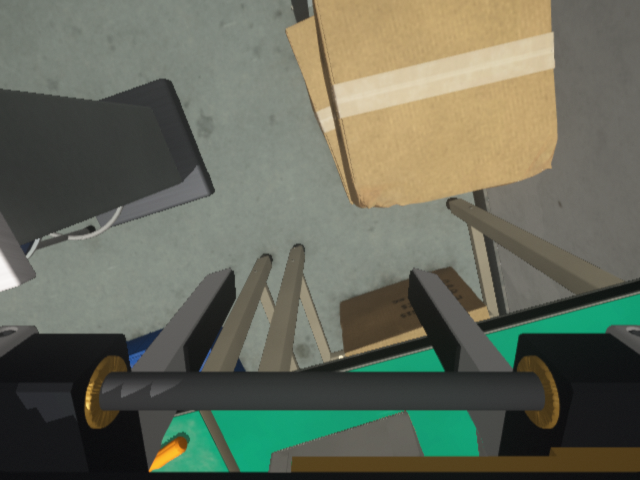

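```bash
cat > h.py <<'E'
import numpy as np,cv2
from bench import robot
def cloud(d,c):
    K=c["mtx"];v,u=np.indices(d.shape)
    P=np.stack([(u-K[0,2])/K[0,0]*d,(v-K[1,2])/K[1,1]*d,d],-1)
    X=(P-c["t"])@c["R"]; X[d<=0]=np.nan
    return X
def ray(c,uv,z):
    K=c["mtx"];r=c["R"].T@np.array([(uv[0]-K[0,2])/K[0,0],(uv[1]-K[1,2])/K[1,1],1]);o=-c["R"].T@c["t"]
    return o+r*(z-o[2])/r[2]
def proj(c,X):
    p=c["R"]@np.asarray(X)+c["t"];p=c["mtx"]@p;return p[:2]/p[2]
E
python3 - <<'E'
from h import *
for n,box in [("scene",(190,130,460,380)),("side",(230,150,430,460))]:
    c=robot.camera_params(n);d=np.load(f"pics/{n}0d.npy");X=cloud(d,c)
    im=cv2.imread(f"pics/{n}0.png")
    m=(np.abs(X[...,2]-0.1)<0.006)
    lab=cv2.connectedComponentsWithStats(m.astype(np.uint8))
    k=[i for i in range(1,lab[0]) if lab[2][i,4]>1500]
    for i in k:
        P=X[lab[1]==i]; 
        r=cv2.minAreaRect(P[:,:2].astype(np.float32)*1000); print(n,lab[2][i],r,np.median(P[:,2]))
    hsv=cv2.cvtColor(im,cv2.COLOR_BGR2HSV)
    rm=(((hsv[...,0]<6)|(hsv[...,0]>174))&(hsv[...,1]>150)&(hsv[...,2]>90)).astype(np.uint8)
    L=cv2.connectedComponentsWithStats(rm)
    for i in range(1,L[0]):
        x,y,w,h,a=L[2][i]
        if a>12 and box[0]<x<box[2] and box[1]<y<box[3]: print(n,"red",L[2][i],L[3][i],np.nanmean(X[L[1]==i],0),ray(c,L[3][i],0.067))
    x0,y0,x1,y1=(265,190,455,375) if n=="scene" else (260,160,420,310)
    cv2.imwrite(f"pics/{n}0z.png",cv2.resize(im[y0:y1,x0:x1],None,fx=4,fy=4,interpolation=cv2.INTER_CUBIC)[:600,:800])
E
```

```text
scene [  277   204   171   143 11228] ((502.8958740234375, -155.00369262695312), (243.9990997314453, 155.5630645751953), 86.6438217163086) 0.09993580835374544
scene red [215 158  12  15  42] [218.61904762 165.14285714] [0.50814109 0.22177734 0.07669594] [0.51355941 0.23120612 0.067     ]
scene red [277 172  14  34 355] [284.36619718 188.11549296] [0.56845281 0.09609446 0.05569124] [0.56143054 0.08763924 0.067     ]
scene red [279 288  13  11  79] [284.98734177 293.20253165] [ 0.39670463 -0.08952723  0.06826901] [ 0.39717804 -0.08890597  0.067     ]
side [ 273  173   95   80 6334] ((498.4023132324219, -154.35791015625), (248.5102081298828, 155.37440490722656), 86.50983428955078) 0.10030845077900712
side red [379 240  13   6  63] [384.77777778 242.15873016] [ 0.39373454 -0.09159601  0.06848   ] [ 0.39342082 -0.09359123  0.067     ]
side red [261 317  27  48 997] [273.65897693 341.0110331 ] [0.57555078 0.12159883 0.04850163] [0.57400909 0.1391579  0.067     ]
side red [300 371  35  15 145] [318.26206897 378.64137931] [0.51296877 0.21599989 0.0781014 ] [0.51277747 0.20664608 0.067     ]
```

View pics/scene0z.png

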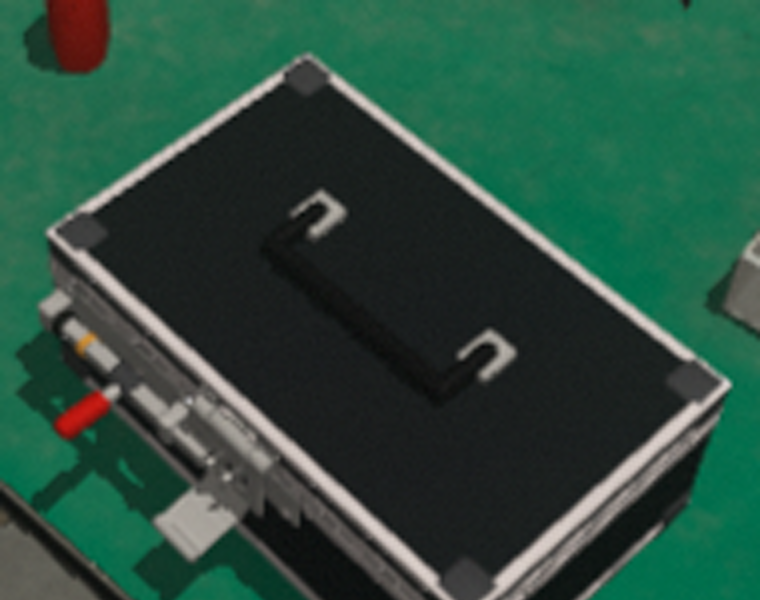

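View pics/side0z.png

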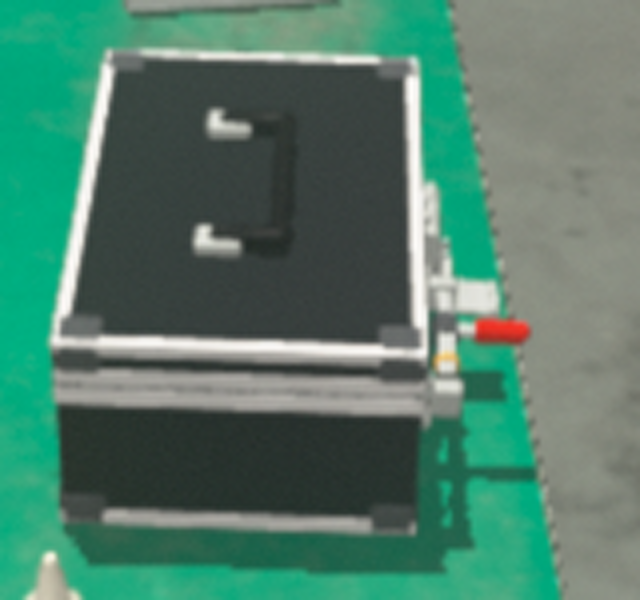

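Emit:
move_arm:
  increments:
    - [[0.6,0,0,0,0,0,-0.155],[0.6,0,0,0,0,0,-0.155],[0.6,0,0,0,0,0,-0.155]]

```text
time: 0.4
tool_pos: [0.1645, 0.5248, 0.4042]
ee_rot: [-3.141, -0.0, 3.083]
wrist_force: [0.5, 0.2, -0.6]
width: 0.0773
```

Emit:
move_arm:
  increments:
    - [[0.6,-0.444,-1,0.075,0,0,0],[0.6,-0.444,-1,0.075,0,0,0],[0.6,-0.444,-1,0.075,0,0,0]]

```text
time: 0.65
tool_pos: [0.2032, 0.4203, 0.3963]
ee_rot: [-3.139, -0.0, 3.078]
wrist_force: [0.2, 0.6, 0.3]
width: 0.0581
```

Emit:
move_arm:
  increments:
    - [[0.6,-0.444,-1,0.075,0,0,0],[0.6,-0.444,-1,0.075,0,0,0],[0.6,-0.444,-1,0.075,0,0,0]]

```text
time: 0.9
tool_pos: [0.2414, 0.3172, 0.3892]
ee_rot: [-3.14, 0.0, 3.077]
wrist_force: [-0.3, 0.7, 0.8]
width: 0.0565
```

Emit:
move_arm:
  increments:
    - [[0.6,-0.444,-1,0.075,0,0,0],[0.6,-0.444,-1,0.075,0,0,0],[0.6,-0.444,-1,0.075,0,0,0]]

```text
time: 1.15
tool_pos: [0.2795, 0.2148, 0.3818]
ee_rot: [-3.141, 0.001, 3.076]
wrist_force: [1.1, 0.1, 1.1]
width: 0.0563
```

Emit:
move_arm:
  increments:
    - [[0.4,-0.444,-1,0.075,0,0,0],[0.4,-0.444,-1,0.075,0,0,0],[0.4,-0.444,-1,0.075,0,0,0]]

```text
time: 1.4
tool_pos: [0.3178, 0.1122, 0.3745]
ee_rot: [-3.141, 0.001, 3.076]
wrist_force: [0.9, 0.3, -0.0]
width: 0.0399
```

Emit:
move_arm:
  increments:
    - [[0.4,-0.444,-1,0.075,0,0,0],[0.4,-0.444,-1,0.075,0,0,0],[0.4,-0.444,-1,0.075,0,0,0]]

```text
time: 1.65
tool_pos: [0.3562, 0.0095, 0.3669]
ee_rot: [-3.141, 0.001, 3.075]
wrist_force: [0.8, 1.0, 0.1]
width: 0.0375
```

Emit:
move_arm:
  increments:
    - [[0.4,-0.444,-1,0.075,0,0,0],[0.4,-0.444,-1,0.075,0,0,0],[0.4,-0.444,-1,0.075,0,0,0],[0.4,-0.444,-1,0.075,0,0,0]]

```text
time: 1.98
tool_pos: [0.3951, -0.0939, 0.3587]
ee_rot: [-3.14, -0.001, 3.072]
wrist_force: [0.0, 0.6, 0.5]
width: 0.0376
```

Run:
```python
from h import *
o=robot.get_obs();print(o["tool_pos"],o["ee_rot"],o["joint_positions"],o["wrist_force"])
for n in ["wrist","scene"]:
    c=robot.camera_params(n);p,d=robot.snapshot(n)
    if n=="wrist": print("cam",-c["R"].T@c["t"],c["R"])
    cv2.imwrite(f"pics/{n}1.png",p[:,:,::-1]);np.savez(f"pics/{n}1.npz",d=d,**c)
```

```text
[ 0.39511251 -0.09392087  0.35874652] [-3.14023901e+00 -1.23281632e-03  3.07214269e+00] [-3.72572536e-01 -2.27434795e-01  1.75668850e+00 -1.66141517e-03
  1.61311144e+00 -1.87398937e+00] [0.00765509 0.61170719 0.54039832]
cam [ 0.31463374 -0.0891285   0.33855751] [[ 7.03744410e-02  9.97520164e-01 -9.80369771e-04]
 [ 9.59063734e-01 -6.73910374e-02  2.75054908e-01]
 [ 2.74306749e-01 -2.02970725e-02 -9.61428019e-01]]
```

View pics/wrist1.png

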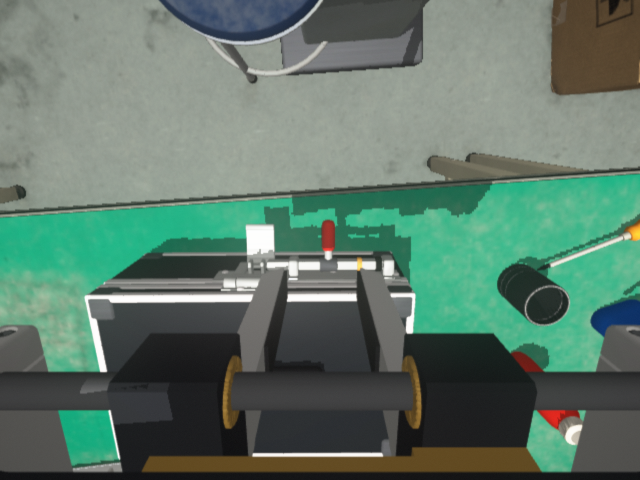

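View pics/scene1.png

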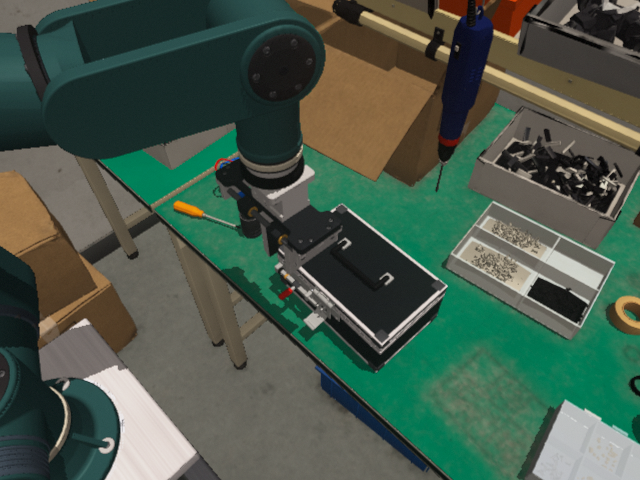

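Run:
```python
from h import *
c=dict(np.load("pics/wrist1.npz"));d=c["d"];X=cloud(d,c)
im=cv2.imread("pics/wrist1.png")
cv2.imwrite("pics/w1z.png",cv2.resize(im[210:300,225:425],None,fx=4,fy=4,interpolation=cv2.INTER_CUBIC))
hsv=cv2.cvtColor(im,cv2.COLOR_BGR2HSV)
ex=np.array([np.cos(-.0597),np.sin(-.0597),0]);ey=np.array([-ex[1],ex[0],0]);C=np.array([.5005,-.1547,0])
def cs(p): return (np.array([(p-C)@ex,(p-C)@ey,p[2]])*1000).round(1)
rm=(((hsv[...,0]<6)|(hsv[...,0]>174))&(hsv[...,1]>150)&(hsv[...,2]>60)); rm[:,:300]=0;rm[:,350:]=0;rm[260:]=0
v,u=np.nonzero(rm);print("knob px",u.min(),u.max(),v.min(),v.max(),cs(ray(c,(u.mean(),v.mean()),.0685)),cs(np.nanmedian(X[rm],0)))
lip=(im.min(2)>150);lip[:,:240]=0;lip[:,280:]=0;lip[:222]=0;lip[254:]=0
v,u=np.nonzero(lip);print("lip px",u.min(),u.max(),v.min(),v.max(),cs(ray(c,(u.mean(),v.mean()),.0455)),cs(np.nanmedian(X[lip],0)))
for u in range(335,400,1): print(u,im[265,u],cs(X[265,u]),end=" | ")
# lid top front corners
for uv in [(89,296),(414,294)]: print("corner",cs(ray(c,uv,.1)))
```

```text
knob px 322 334 221 250 [-109.4   58.2   68.5] [-110.5   58.2   70.9]
lip px 246 274 225 253 [-100.     0.4   45.5] [-100.     0.5   45.1]
335 [121 120 118] [-86.5  63.6  73.7] | 336 [116 117 114] [-85.8  64.4  71.8] | 337 [143 148 146] [-85.6  65.3  71.3] | 338 [239 242 242] [-85.3  66.1  70.6] | 339 [245 247 247] [-85.4  66.9  70.9] | 340 [245 247 247] [-85.6  67.6  71.4] | 341 [245 247 247] [-85.4  68.4  71. ] | 342 [244 247 247] [-85.7  69.2  71.7] | 343 [244 247 247] [-85.1  70.1  70.3] | 344 [244 247 247] [-85.4  70.8  71. ] | 345 [244 247 246] [-84.9  71.7  69.8] | 346 [244 247 246] [-85.3  72.4  70.8] | 347 [244 246 246] [-85.   73.3  70. ] | 348 [244 247 246] [-85.1  74.1  70.4] | 349 [244 246 246] [-84.8  74.9  69.5] | 350 [243 246 246] [-84.9  75.7  69.9] | 351 [243 246 246] [-85.2  76.4  70.7] | 352 [243 246 246] [-85.   77.3  70.1] | 353 [243 246 246] [-85.   78.1  70. ] | 354 [243 246 246] [-85.5  78.7  71.5] | 355 [243 246 245] [-85.7  79.5  71.9] | 356 [239 244 244] [-85.2  80.4  70.6] | 357 [163 222 243] [-85.8  81.   72.3] | 358 [120 231 253] [-85.4  81.9  71.3] | 3
[... 968 characters left out ...]
 101.8  71.4] | 384 [226 229 228] [-85.9 102.3  73.1] | 385 [246 248 248] [-86.1 103.   73.5] | 386 [249 251 250] [-86.4 103.6  74.5] | 387 [247 250 249] [-86.  104.6  73.5] | 388 [245 248 247] [-85.8 105.4  73. ] | 389 [243 246 245] [-86.4 106.   74.4] | 390 [241 244 243] [-86.5 106.7  74.8] | 391 [238 241 241] [-86.1 107.6  73.8] | 392 [233 237 236] [-86.2 108.4  73.9] | 393 [207 214 213] [-86.2 109.2  74. ] | 394 [ 95 101  95] [-73.6 116.7  41.8] | 395 [46 53 41] [-73.9 117.4  42.6] | 396 [41 47 35] [-73.6 118.5  41.7] | 397 [45 54 35] [-73.4 119.5  41.4] | 398 [69 88 41] [-73.4 120.4  41.3] | 399 [ 81 106  43] [-57.2 130.6  -0.2] | corner [ -74.5 -116.5  100. ]
corner [-73.7 120.  100. ]
```

View pics/w1z.png

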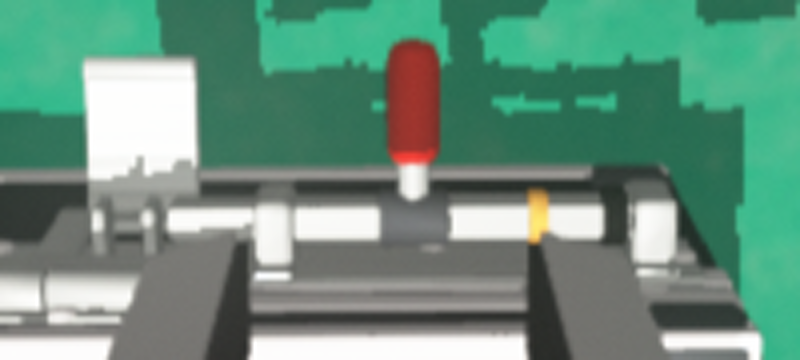

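Emit:
move_arm:
  increments:
    - [[0.2,0.022,0.037,0.3,0,0,-0.006],[0.2,0.022,0.037,0.6,0,0,-0.006],[0.2,0.022,0.037,0.7,0,0,-0.006],[0.2,0.022,0.037,0.7,0,0,-0.006],[0.2,0.022,0.037,0.7,0,0,-0.006],[0.2,0.022,0.037,0.7,0,0,-0.006]]

```text
time: 2.58
tool_pos: [0.3928, -0.086, 0.2915]
ee_rot: [-3.141, 0.003, 3.091]
wrist_force: [0.5, 0.1, 0.4]
width: 0.0189
```

```bash
cat >> h.py <<'E'
ex=np.array([np.cos(-.0597),np.sin(-.0597),0]);ey=np.array([-ex[1],ex[0],0]);C=np.array([.5005,-.1547,0])
def cs(p): return (np.array([(p-C)@ex,(p-C)@ey,p[2]])*1000).round(1)
def st():
    o=robot.get_obs();print("t",o["time"],"case grasp",cs(o["tool_pos"]-[0,0,.18]),"rot",o["ee_rot"].round(4),"F",o["wrist_force"].round(2),"w",o["width"])
def shot(n,name,box=None,f=1):
    c=robot.camera_params(n);p,d=robot.snapshot(n)
    np.savez(f"pics/{name}.npz",d=d,**c);im=p[:,:,::-1]
    cv2.imwrite(f"pics/{name}.png",im)
    if box: cv2.imwrite(f"pics/{name}z.png",cv2.resize(im[box[1]:box[3],box[0]:box[2]],None,fx=f,fy=f,interpolation=cv2.INTER_CUBIC))
    return im,d,c
E
python3 - <<'E'
from h import *
st();shot("wrist","wrist2")
E
```

```text
t 2.5833 case grasp [-111.6   62.2  111.5] rot [-3.1408e+00  3.0000e-03  3.0914e+00] F [0.48 0.14 0.44] w 0.018886320652545634
```

View pics/wrist2.png

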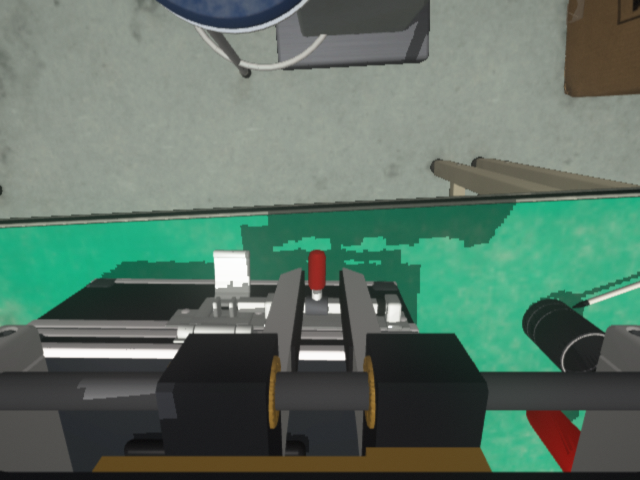

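Emit:
move_arm:
  increments:
    - [[0.2,0,-0.042,0,0,0,0.006],[0.2,0,-0.042,0.15,0,0,0.006],[0.2,0,-0.042,0.3,0,0,0.006],[0.2,0,-0.042,0.35,0,0,0.006],[0.2,0,-0.042,0.35,0,0,0.006]]

```text
time: 3.05
tool_pos: [0.3918, -0.0906, 0.254]
ee_rot: [3.141, -0.002, 3.081]
wrist_force: [-0.1, 0.6, 0.8]
width: 0.0185
```

Run:
```python
from h import *
st();shot("wrist","wrist3",(200,200,440,340),3);shot("side","side3",(320,190,440,310),5)
```

```text
t 3.05 case grasp [-112.3   57.5   74. ] rot [ 3.1410e+00 -1.8000e-03  3.0806e+00] F [-0.08  0.57  0.76] w 0.01847858043257735
```

View pics/wrist3z.png

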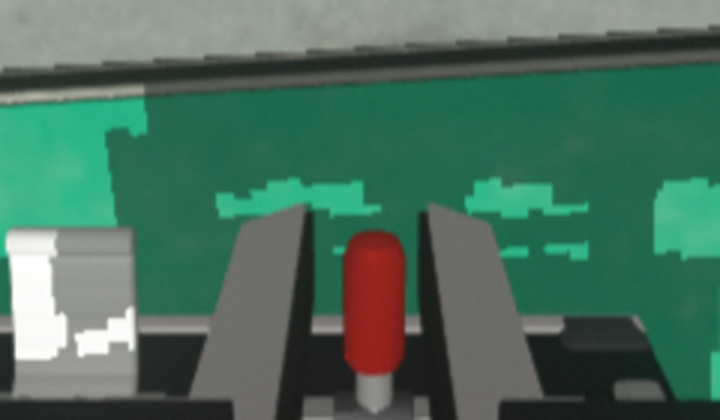

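View pics/side3z.png

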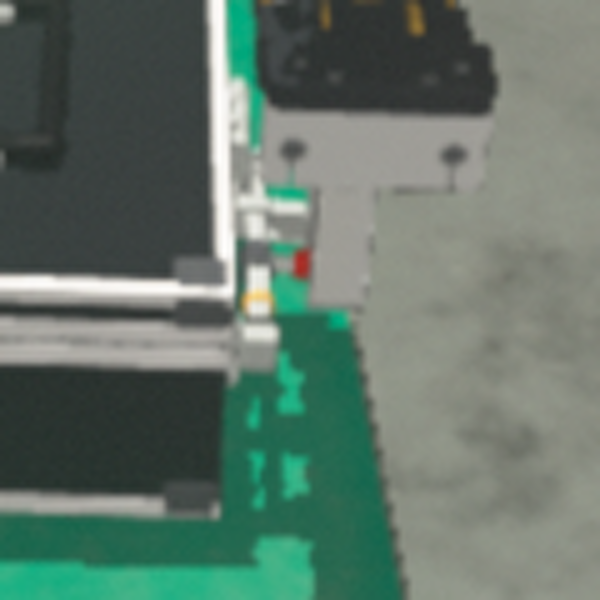

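Emit:
move_arm:
  increments:
    - [[0.2,0,0,0.07,0,0,0],[0.2,0,0.02,0.07,0,0,0],[0.2,0,0.04,0.07,0,0,0],[0.2,0,0.055,0.07,0,0,0],[0.2,0,0.07,0.07,0,0,0],[0.2,0,0.08,0.07,0,0,0],[0.2,0,0.09,0.07,0,0,0],[0.2,0,0.1,0.07,0,0,0]]

```text
time: 3.82
tool_pos: [0.3928, -0.0806, 0.2478]
ee_rot: [-3.141, 0.0, 3.081]
wrist_force: [0.3, -3.9, 0.2]
width: 0.0185
```

Run:
```python
from h import *
st();shot("wrist","wrist4",(200,200,440,340),3);shot("side","side4",(320,190,440,310),5);st()
```

```text
t 3.8167 case grasp [-112.    67.5   67.8] rot [-3.1408e+00  3.0000e-04  3.0812e+00] F [ 0.33 -3.93  0.16] w 0.0185122149415958
t 3.9167 case grasp [-112.    67.6   67.8] rot [-3.1414e+00  4.0000e-04  3.0814e+00] F [-0.44 -2.33  0.43] w 0.01888289389075407
```

View pics/wrist4z.png

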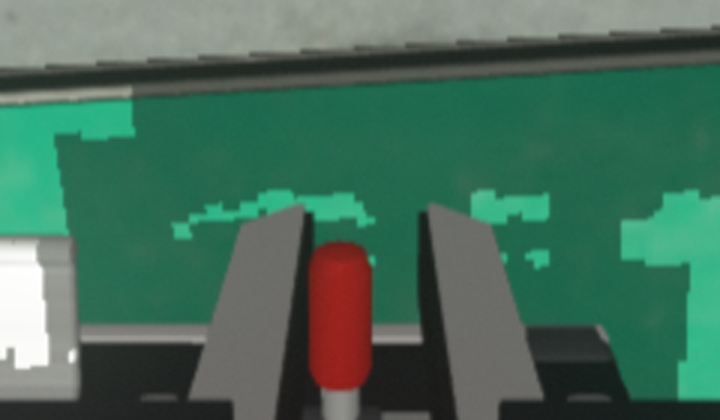

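View pics/side4z.png

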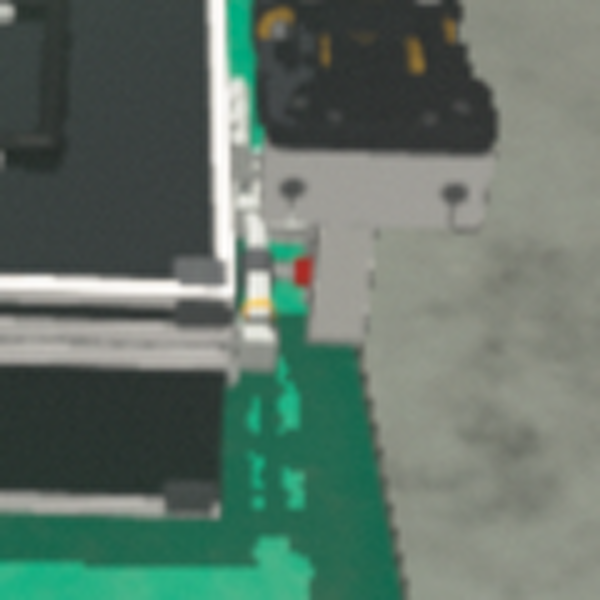

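Emit:
move_arm:
  increments:
    - [[0.2,0,0.01,0,0,0,0],[0.2,0,0.02,0,0,0,0],[0.2,0,0.03,0,0,0,0],[0.2,0,0.035,0,0,0,0],[0.2,0,0.035,0,0,0,0]]

```text
time: 4.33
tool_pos: [0.393, -0.0769, 0.2478]
ee_rot: [3.141, 0.0, 3.081]
wrist_force: [-0.7, -1.9, 0.8]
width: 0.0191
```

Run:
```python
from h import *
st();shot("side","side5",(320,190,440,310),5);st()
```

```text
t 4.3333 case grasp [-112.    71.2   67.8] rot [3.1414e+00 3.0000e-04 3.0814e+00] F [-0.67 -1.87  0.81] w 0.019050162286756454
t 4.3833 case grasp [-112.    71.2   67.8] rot [3.1414e+00 4.0000e-04 3.0814e+00] F [-0.69 -1.44  0.67] w 0.018693921653249526
```

View pics/side5z.png

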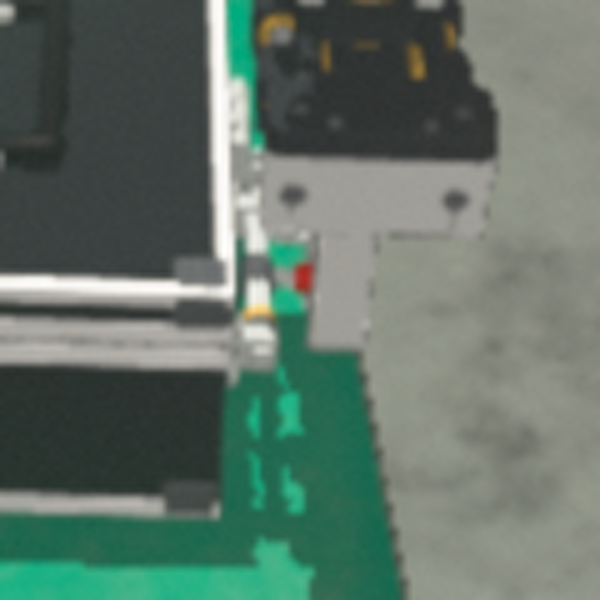

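Emit:
move_arm:
  increments:
    - [[0.2,0,0.005,0,0,0,0],[0.2,0,0.008,0,0,0,0],[0.2,0,0.008,0,0,0,0]]

```text
time: 4.63
tool_pos: [0.393, -0.0762, 0.2478]
ee_rot: [3.142, 0.0, 3.081]
wrist_force: [-0.3, -2.9, 2.0]
width: 0.019
```

Emit:
move_arm:
  increments:
    - [[0.2,0,0.005,0,0,0,0],[0.2,0,0.005,0,0,0,0],[0.2,0,0.005,0,0,0,0]]

```text
time: 4.88
tool_pos: [0.3931, -0.0757, 0.2478]
ee_rot: [3.141, 0.0, 3.081]
wrist_force: [1.7, -2.2, 1.8]
width: 0.0185
```

Emit:
move_arm:
  increments:
    - [[0.2,0,0.005,0,0,0,0],[0.2,0,0.005,0,0,0,0],[0.2,0,0.005,0,0,0,0]]

```text
time: 5.13
tool_pos: [0.3931, -0.0752, 0.2478]
ee_rot: [3.142, 0.0, 3.081]
wrist_force: [0.4, -2.6, 1.9]
width: 0.0186
```

Emit:
move_arm:
  increments:
    - [[0.2,0,0.005,0,0,0,0],[0.2,0,0.005,0,0,0,0],[0.2,0,0.005,0,0,0,0]]

```text
time: 5.38
tool_pos: [0.3931, -0.0747, 0.2478]
ee_rot: [3.141, 0.0, 3.081]
wrist_force: [0.2, -2.0, 3.0]
width: 0.0192
```

Run:
```python
from h import *
st();shot("side","side6",(340,230,400,290),10);st()
shot("scene","scene6",(265,250,345,330),8);st()
```

```text
t 5.3833 case grasp [-112.    73.4   67.8] rot [3.1415e+00 3.0000e-04 3.0814e+00] F [ 0.23 -1.96  3.  ] w 0.01922884456403324
t 5.4333 case grasp [-112.    73.4   67.7] rot [3.1415e+00 3.0000e-04 3.0813e+00] F [-0.46 -1.68  1.16] w 0.018815492926737176
t 5.4833 case grasp [-112.    73.4   67.7] rot [3.1414e+00 3.0000e-04 3.0813e+00] F [-0.42 -2.06  1.59] w 0.018817252855370045
```

View pics/side6z.png

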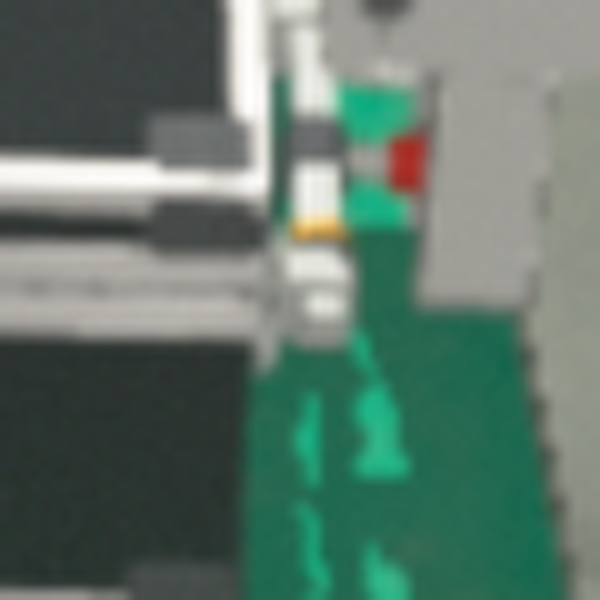

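View pics/scene6z.png

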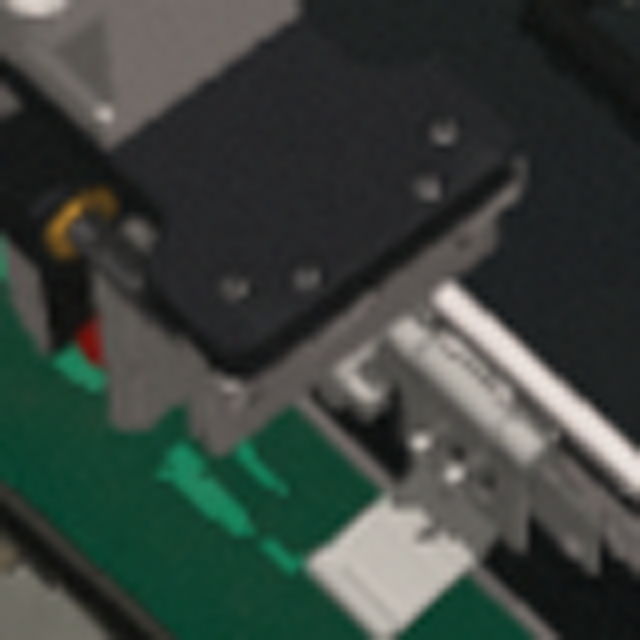

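Emit:
move_arm:
  increments:
    - [[0.2,0,0.005,0,0,0,0],[0.2,0,0.005,0,0,0,0],[0.2,0,0.005,0,0,0,0]]

```text
time: 5.73
tool_pos: [0.3931, -0.0742, 0.2477]
ee_rot: [3.141, 0.0, 3.081]
wrist_force: [0.6, -2.4, 1.6]
width: 0.019
```

Emit:
move_arm:
  increments:
    - [[0.2,0,0.004,0,0,0,0],[0.2,0,0.004,0,0,0,0],[0.2,0,0.004,0,0,0,0]]

```text
time: 5.98
tool_pos: [0.3931, -0.074, 0.2477]
ee_rot: [-3.141, 0.0, 3.081]
wrist_force: [0.1, -3.5, 1.7]
width: 0.019
```

Emit:
move_arm:
  increments:
    - [[0.2,0,0.004,0,0,0,0],[0.2,0,0.004,0,0,0,0],[0.2,0,0.004,0,0,0,0]]

```text
time: 6.23
tool_pos: [0.3932, -0.0737, 0.2477]
ee_rot: [-3.141, 0.0, 3.081]
wrist_force: [-0.5, -5.3, 1.4]
width: 0.0189
```

Run:
```python
from h import *
st()
```

```text
t 6.2333 case grasp [-112.    74.5   67.7] rot [-3.1407e+00  2.0000e-04  3.0812e+00] F [-0.51 -5.3   1.44] w 0.01893083017798609
```

Emit:
move_arm:
  increments:
    - [[0.2,0,0.003,0,0,0,0],[0.2,0,0.003,0,0,0,0],[0.2,0,0.003,0,0,0,0]]

```text
time: 6.48
tool_pos: [0.3932, -0.0735, 0.2477]
ee_rot: [-3.14, 0.0, 3.081]
wrist_force: [0.3, -6.5, 1.8]
width: 0.0191
```

Emit:
move_arm:
  increments:
    - [[0.2,0,-0.02,0,0,0,0],[0.2,0,-0.045,0,0,0,0],[0.2,0,-0.045,0,0,0,0],[0.2,0,-0.045,-0.2,0,0,0],[0.2,0,-0.045,-0.45,0,0,0],[0.2,0,-0.045,-0.45,0,0,0]]

```text
time: 6.98
tool_pos: [0.394, -0.0776, 0.2965]
ee_rot: [-3.141, 0.007, 3.082]
wrist_force: [1.7, 1.5, -0.4]
width: 0.0187
```

Emit:
move_arm:
  increments:
    - [[0.45,-0.04,-0.3,0,0,0,0],[0.45,-0.04,-0.6,0,0,0,0],[0.45,-0.04,-0.7,0,0,0,0],[0.45,-0.04,-0.7,0,0,0,0],[0.45,-0.04,-0.7,0,0,0,0]]

```text
time: 7.4
tool_pos: [0.3924, -0.1475, 0.2917]
ee_rot: [3.139, -0.002, 3.08]
wrist_force: [-0.8, 0.7, -0.0]
width: 0.0418
```

Run:
```python
from h import *
st();im,d,c=shot("wrist","wrist7",(200,180,440,360),3);st()
o=robot.get_obs()
lip=(im.min(2)>110);
L=cv2.connectedComponentsWithStats(lip.astype(np.uint8))
for i in range(1,L[0]):
    x,y,w,h,a=L[2][i]
    if a>150 and 200<x<420 and 180<y<300:print(L[2][i],L[3][i],cs(ray(c,L[3][i],.0457)),cs(ray(c,(x,y),.0457)),cs(ray(c,(x+w,y),.0457)))
im,d,c=shot("scene","scene7",(250,240,350,340),6)
hsv=cv2.cvtColor(im,cv2.COLOR_BGR2HSV)
rm=(((hsv[...,0]<6)|(hsv[...,0]>174))&(hsv[...,1]>150)&(hsv[...,2]>90));rm[:250]=0;rm[330:]=0;rm[:,:240]=0;rm[:,340:]=0
v,u=np.nonzero(rm);print("knob",u.mean(),v.mean(),len(u),cs(ray(c,(u.mean(),v.mean()),.067)))
```

```text
t 7.4 case grasp [-108.4    0.8  111.7] rot [ 3.1392e+00 -1.5000e-03  3.0798e+00] F [-0.79  0.72 -0.05] w 0.04178025881780074
t 7.45 case grasp [-108.3    1.2  111.9] rot [ 3.1395e+00 -1.2000e-03  3.0810e+00] F [-0.11  0.33  0.28] w 0.04218972901768159
[ 283  249   78   49 1857] [321.1082391  273.31717824] [-95.3   0.2  45.7] [-112.8  -25.    45.7] [-112.6   26.7   45.7]
[307 299  29  16 216] [320.93981481 304.77777778] [-71.9   0.   45.7] [-76.3  -9.6  45.7] [-76.2  10.5  45.7]
[397 299  26  13 284] [410.01760563 304.32394366] [-71.9  61.9  45.7] [-76.   52.6  45.7] [-75.9  70.6  45.7]
knob 280.87142857142857 289.24285714285713 70 [-107.1   70.    67. ]
```

View pics/wrist7z.png

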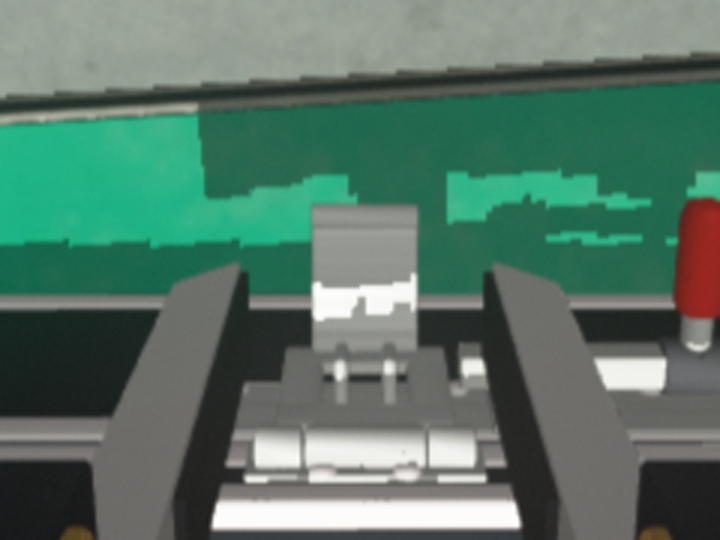

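View pics/scene7z.png

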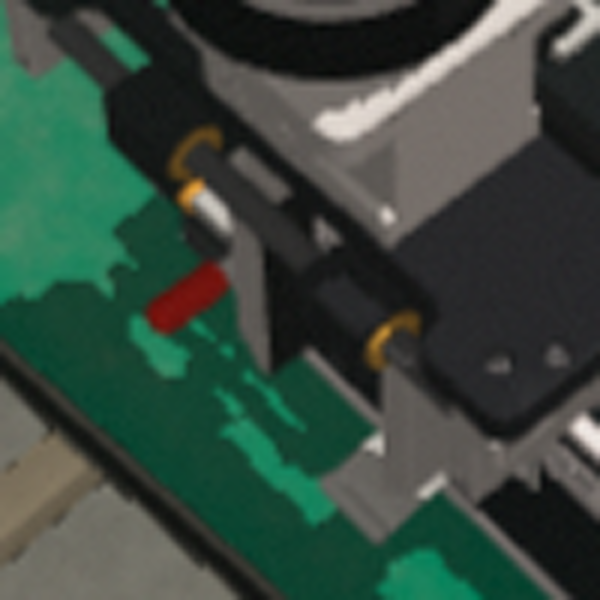

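Emit:
move_arm:
  increments:
    - [[0.45,0,-0.007,0.2,0,0,0],[0.45,0,-0.007,0.4,0,0,0],[0.45,0,-0.007,0.55,0,0,0],[0.45,0,-0.007,0.6,0,0,0],[0.45,0,-0.007,0.6,0,0,0],[0.45,0,-0.007,0.6,0,0,0]]

```text
time: 8.0
tool_pos: [0.3928, -0.1479, 0.233]
ee_rot: [3.141, 0.0, 3.082]
wrist_force: [-0.4, 0.6, 0.9]
width: 0.0423
```

Run:
```python
from h import *
st();im,d,c=shot("wrist","wrist8",(200,180,440,360),3);st()
shot("side","side8",(320,190,440,310),5);st()
```

```text
t 8.0 case grasp [-107.9    0.4   53. ] rot [3.1413e+00 2.0000e-04 3.0823e+00] F [-0.36  0.62  0.87] w 0.042290716920851755
t 8.05 case grasp [-1.077e+02  1.000e-01  5.360e+01] rot [-3.1412e+00  1.5000e-03  3.0820e+00] F [ 0.12  0.5  -0.03] w 0.04208337299414434
t 8.1 case grasp [-1.076e+02 -1.000e-01  5.390e+01] rot [-3.1408e+00  2.2000e-03  3.0818e+00] F [0.79 0.51 0.25] w 0.04233547649231515
```

View pics/wrist8z.png

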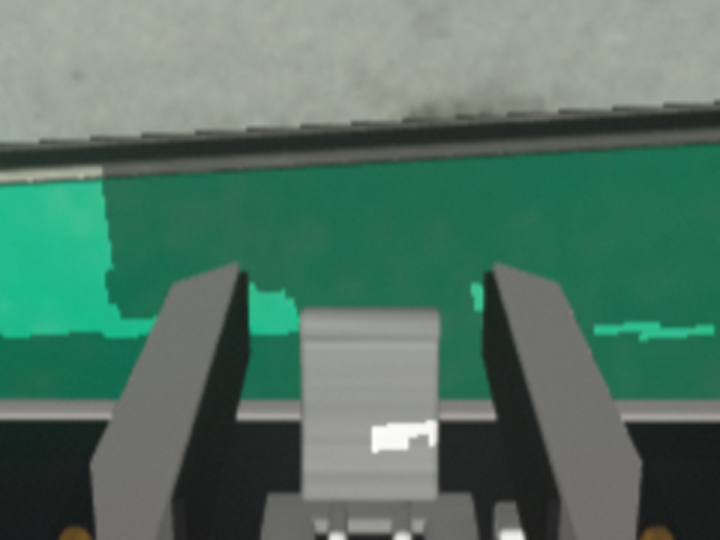

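View pics/side8z.png

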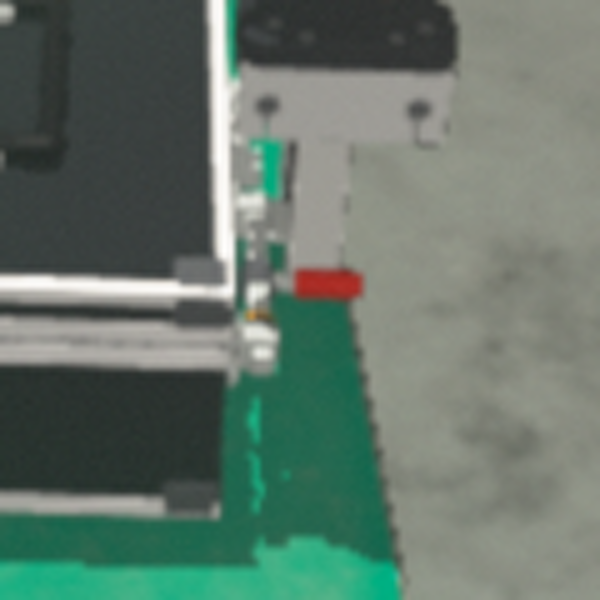

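Emit:
move_arm:
  increments:
    - [[0.35,0,0.009,0.02,0,0,0],[0.3,0,0.009,0.02,0,0,0],[0.24,0,0.009,0.02,0,0,0],[0.24,0,0.009,0.02,0,0,0],[0.24,0,0.009,0.02,0,0,0]]

```text
time: 8.52
tool_pos: [0.3928, -0.1474, 0.231]
ee_rot: [3.141, 0.001, 3.081]
wrist_force: [0.9, 0.6, 2.1]
width: 0.0233
```

Run:
```python
from h import *
st();im,d,c=shot("wrist","wrist9",(200,180,440,360),3);st()
```

```text
t 8.5167 case grasp [-108.     0.8   51. ] rot [3.1408e+00 7.0000e-04 3.0811e+00] F [0.86 0.6  2.07] w 0.02329601402126467
t 8.5667 case grasp [-107.9    0.8   51. ] rot [3.1409e+00 7.0000e-04 3.0811e+00] F [0.22 1.43 1.76] w 0.022954765729490328
```

View pics/wrist9z.png

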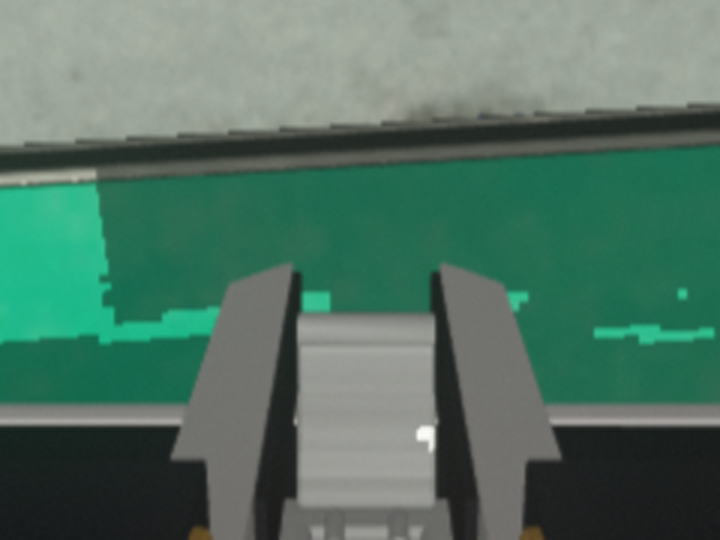

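Emit:
move_arm:
  increments:
    - [[0.22,0,0,0,0,0,0],[0.22,0,0,0,0,0,0],[0.22,0.02,0,-0.014,0,0,0],[0.22,0.042,0,-0.031,0,0,0],[0.22,0.062,0,-0.047,0,0,0],[0.22,0.082,0,-0.064,0,0,0],[0.22,0.082,0,-0.064,0,0,0]]

```text
time: 9.15
tool_pos: [0.3842, -0.1469, 0.2373]
ee_rot: [3.141, 0.0, 3.081]
wrist_force: [2.6, 3.2, -0.6]
width: 0.0235
```

Run:
```python
from h import *
st();im,d,c=shot("wrist","wrist10",(200,180,440,360),3);st()
```

```text
t 9.15 case grasp [-116.5    0.8   57.3] rot [3.1411e+00 4.0000e-04 3.0811e+00] F [ 2.57  3.18 -0.57] w 0.023489184544077786
t 9.2 case grasp [-116.4    0.9   57.2] rot [3.1411e+00 3.0000e-04 3.0811e+00] F [ 3.2   2.99 -0.74] w 0.022949291308052008
```

View pics/wrist10z.png

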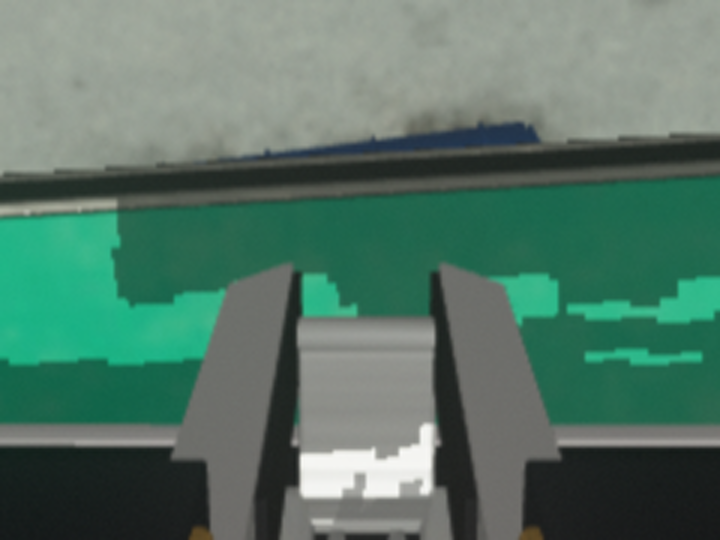

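Emit:
move_arm:
  increments:
    - [[0.22,0.018,0.003,-0.019,0,0,0],[0.22,0.036,0.003,-0.039,0,0,0],[0.22,0.052,0.003,-0.058,0,0,0],[0.22,0.068,0.003,-0.078,0,0,0],[0.22,0.068,0.003,-0.078,0,0,0]]

```text
time: 9.62
tool_pos: [0.3772, -0.1463, 0.245]
ee_rot: [3.142, -0.001, 3.081]
wrist_force: [1.1, 2.5, -1.3]
width: 0.0229
```

Emit:
move_arm:
  increments:
    - [[0.22,0.027,0.003,-0.045,0,0,0],[0.22,0.05,0.003,-0.091,0,0,0],[0.22,0.069,0.003,-0.14,0,0,0],[0.22,0.082,0.003,-0.189,0,0,0],[0.22,0.082,0.003,-0.189,0,0,0]]

```text
time: 10.03
tool_pos: [0.3687, -0.1456, 0.2643]
ee_rot: [-3.141, -0.002, 3.081]
wrist_force: [-1.8, 0.1, -2.2]
width: 0.023
```

Run:
```python
from h import *
st();shot("side","side11",(320,160,440,280),5);im,d,c=shot("wrist","wrist11",(200,180,440,360),3);st()
```

```text
t 10.0333 case grasp [-132.1    1.2   84.3] rot [-3.1412e+00 -2.4000e-03  3.0810e+00] F [-1.82  0.09 -2.15] w 0.02300928950446858
t 10.1333 case grasp [-131.9    1.2   83.7] rot [-3.1413e+00 -2.3000e-03  3.0811e+00] F [-2.49 -0.45 -3.01] w 0.023047710187402
```

View pics/wrist11z.png

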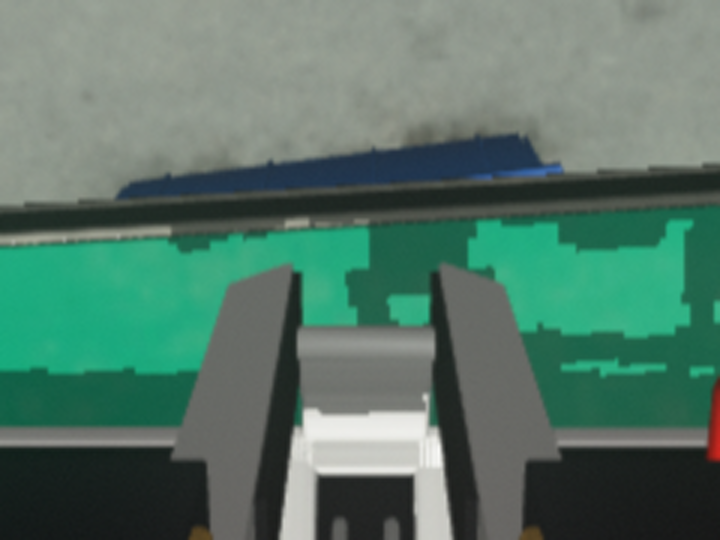

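View pics/side11z.png

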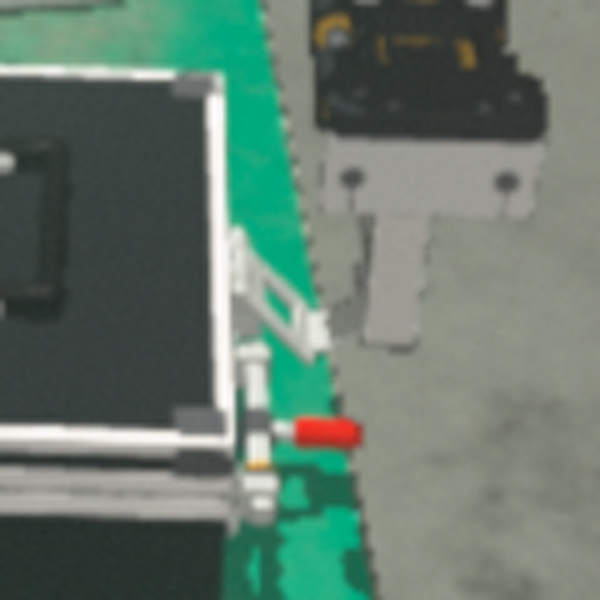

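Emit:
move_arm:
  increments:
    - [[0.22,0.008,0,-0.05,0,0,0],[0.22,0.012,0,-0.104,0,0,0],[0.22,0.01,0,-0.155,0,0,0],[0.22,0.004,0,-0.207,0,0,0],[0.22,0.004,0,-0.207,0,0,0]]

```text
time: 10.55
tool_pos: [0.3689, -0.1456, 0.2854]
ee_rot: [-3.141, -0.001, 3.081]
wrist_force: [-4.2, -0.9, -2.8]
width: 0.0231
```

Emit:
move_arm:
  increments:
    - [[0.22,0,0,-0.05,0,0,0],[0.22,-0.02,0,-0.099,0,0,0],[0.22,-0.042,0,-0.145,0,0,0],[0.22,-0.068,0,-0.191,0,0,0],[0.22,-0.068,0,-0.191,0,0,0]]

```text
time: 10.97
tool_pos: [0.3742, -0.1459, 0.3035]
ee_rot: [3.142, -0.01, 3.081]
wrist_force: [-12.2, -1.7, -0.7]
width: 0.0231
```

Run:
```python
from h import *
st();shot("side","side12",(320,140,440,260),5);im,d,c=shot("wrist","wrist12",(200,180,440,360),3);st()
```

```text
t 10.9667 case grasp [-126.6    1.3  123.5] rot [ 3.1415 -0.0099  3.0811] F [-12.24  -1.7   -0.72] w 0.02311438924734073
t 11.0667 case grasp [-126.6    1.2  123.1] rot [ 3.1416 -0.0094  3.0809] F [-12.06  -2.3   -1.02] w 0.02337082348371297
```

View pics/side12z.png

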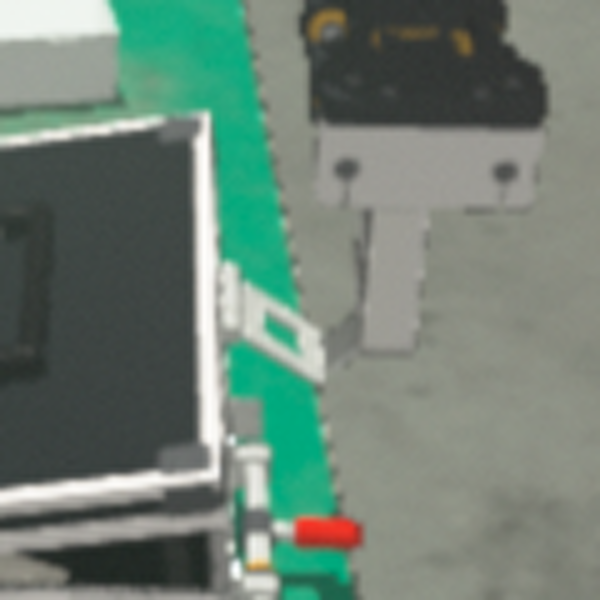

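View pics/wrist12z.png

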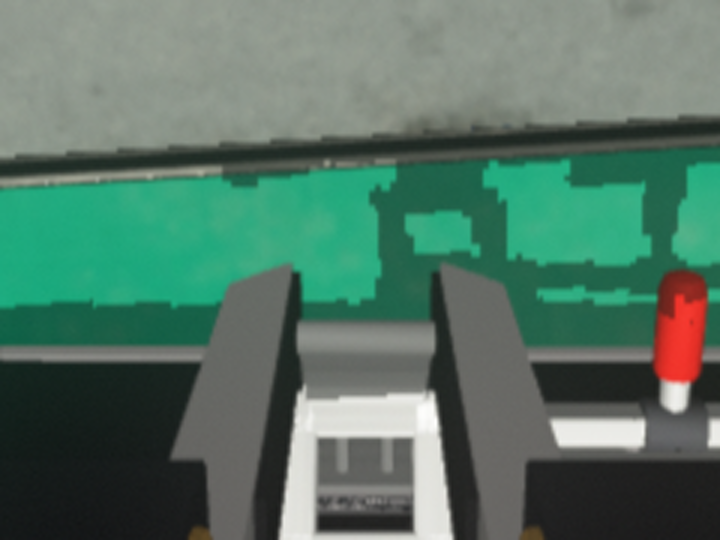

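```bash
cat >> h.py <<'E'
def ray_y(c,uv,yc):
    K=c["mtx"];r=c["R"].T@np.array([(uv[0]-K[0,2])/K[0,0],(uv[1]-K[1,2])/K[1,1],1]);o=-c["R"].T@c["t"]
    s=(yc-(o-C)@ey)/(r@ey);return o+r*s
def phi(c,uv): # px of top front corner at +y end
    p=cs(ray_y(c,uv,.120));a=np.arctan2(p[2]-78,-(p[0]-75));print(p,"r",np.hypot(p[0]-75,p[2]-78));return a-np.arctan2(22,150)
E
python3 - <<'E'
from h import *
c=robot.camera_params("side")
print(phi(c,(320+218/5,140+468/5)))
d=np.load("pics/side0.npz") if 0 else None
print("check shut",phi(c,(260+425/4,160+345/4)))
f=phi(c,(320+218/5,140+468/5))
def H(f): return np.array([-155*np.cos(f)+10*np.sin(f),155*np.sin(f)+10*np.cos(f)])
for g in np.arange(f,1.05,.1): print(round(g,2),(H(g)-H(f)).round(1))
E
```

```text
[-69.3 120.  129.7] r 153.28202764838414
0.19840490694205346
[-74.9 120.  105.2] r 152.3477928950728
check shut 0.03387286185349797
[-69.3 120.  129.7] r 153.28202764838414
0.2 [0. 0.]
0.3 [ 4.8 14.8]
0.4 [11. 29.]
0.5 [18.6 42.5]
0.6 [27.6 55.2]
0.7 [37.7 67. ]
0.8 [49.  77.6]
0.9 [61.3 87.1]
1.0 [74.4 95.4]
```

Emit:
move_arm:
  increments:
    - [[0.22,0.03,0,0,0,0,0],[0.22,0.03,0,-0.04,0,0,0],[0.22,0.01,0,-0.1,0,0,0],[0.22,-0.02,0,-0.148,0,0,0],[0.22,-0.02,0,-0.148,0,0,0]]

```text
time: 11.48
tool_pos: [0.3777, -0.1461, 0.3198]
ee_rot: [-3.141, -0.003, 3.081]
wrist_force: [-8.5, -0.1, -1.0]
width: 0.0231
```

Emit:
move_arm:
  increments:
    - [[0.22,0.03,0,-0.02,0,0,0],[0.22,0.02,0,-0.07,0,0,0],[0.22,-0.01,0,-0.12,0,0,0],[0.22,-0.04,0,-0.17,0,0,0],[0.22,-0.07,0,-0.22,0,0,0],[0.22,-0.1,0,-0.275,0,0,0],[0.22,-0.1,0,-0.275,0,0,0]]

```text
time: 12.07
tool_pos: [0.3878, -0.1467, 0.3475]
ee_rot: [-3.141, -0.002, 3.081]
wrist_force: [-6.6, -0.9, -1.2]
width: 0.0231
```

Run:
```python
from h import *
st();shot("side","side13",(240,80,440,280),3);im,d,c=shot("wrist","wrist13",(200,180,440,360),3);st()
```

```text
t 12.0667 case grasp [-112.9    1.2  167.5] rot [-3.1413e+00 -2.4000e-03  3.0812e+00] F [-6.58 -0.85 -1.25] w 0.023085953239668222
t 12.1667 case grasp [-113.     1.3  167.1] rot [-3.1413e+00 -2.0000e-03  3.0812e+00] F [-5.51 -0.99 -1.42] w 0.023308536052327397
```

View pics/side13z.png

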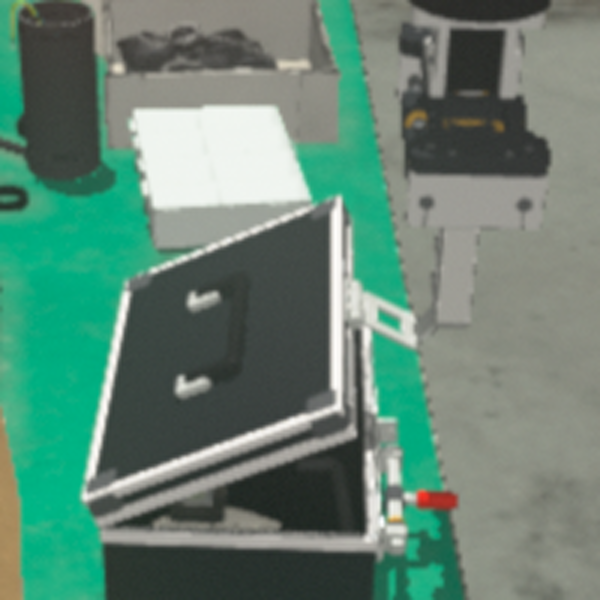

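View pics/wrist13z.png

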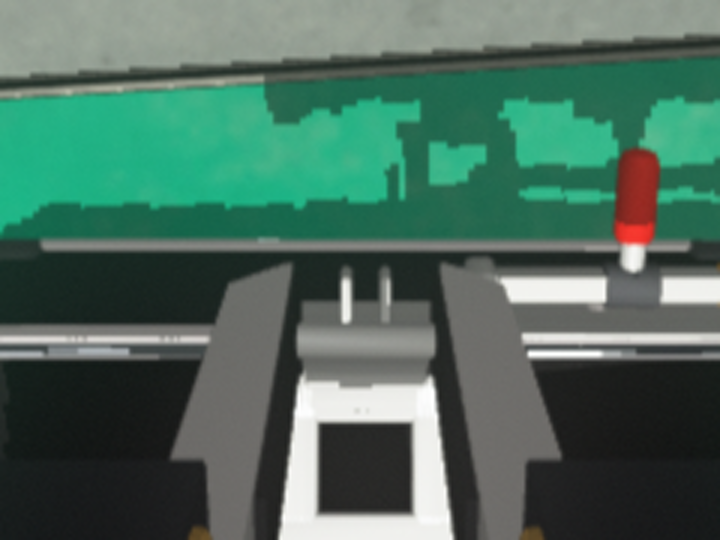

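Emit:
move_arm:
  increments:
    - [[0.22,-0.035,0,-0.055,0,0,0],[0.22,-0.075,0,-0.11,0,0,0],[0.22,-0.114,0,-0.167,0,0,0],[0.22,-0.165,0,-0.226,0,0,0],[0.22,-0.215,0,-0.285,0,0,0],[0.22,-0.27,0,-0.34,0,0,0],[0.22,-0.328,0,-0.391,0,0,0],[0.22,-0.328,0,-0.391,0,0,0]]

```text
time: 12.83
tool_pos: [0.4213, -0.1487, 0.3877]
ee_rot: [-3.141, 0.002, 3.081]
wrist_force: [-4.8, -1.0, 1.3]
width: 0.0232
```

Run:
```python
from h import *
c=robot.camera_params("side");print(phi(c,(240+340/3,80+408/3)))
st();shot("side","side14",(240,80,440,280),3);im,d,c=shot("wrist","wrist14",(200,180,440,360),3);st()
```

```text
[-51.8 120.  162.3] r 152.2653276356768
0.44109917813036836
t 12.8333 case grasp [-79.4   1.3 207.7] rot [-3.1408e+00  2.0000e-03  3.0815e+00] F [-4.81 -1.03  1.27] w 0.023235946318221703
t 12.9333 case grasp [-79.6   1.3 207. ] rot [-3.1407e+00  2.9000e-03  3.0815e+00] F [-3.74 -0.03  2.41] w 0.023630003952550948
```

View pics/side14z.png

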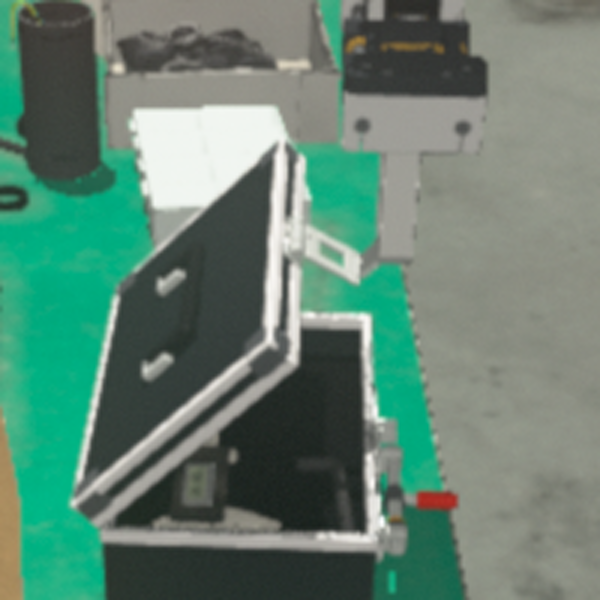

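Emit:
move_arm:
  increments:
    - [[0.22,-0.05,0,-0.045,0,0,0],[0.22,-0.105,0,-0.085,0,0,0],[0.22,-0.16,0,-0.125,0,0,0],[0.22,-0.21,0,-0.16,0,0,0],[0.22,-0.21,0,-0.16,0,0,0]]

```text
time: 13.35
tool_pos: [0.4421, -0.15, 0.4025]
ee_rot: [-3.141, 0.002, 3.081]
wrist_force: [-3.3, -1.5, 2.0]
width: 0.0234
```

Run:
```python
from h import *
st();im,d,c=shot("side","side15",(240,80,440,280),3);st()
```

```text
t 13.35 case grasp [-58.6   1.2 222.5] rot [-3.1409e+00  2.2000e-03  3.0813e+00] F [-3.27 -1.48  1.98] w 0.0234445320250513
t 13.4 case grasp [-58.7   1.2 222.2] rot [-3.1409e+00  2.7000e-03  3.0814e+00] F [-3.4  -1.55  1.94] w 0.023155668091504142
```

View pics/side15z.png

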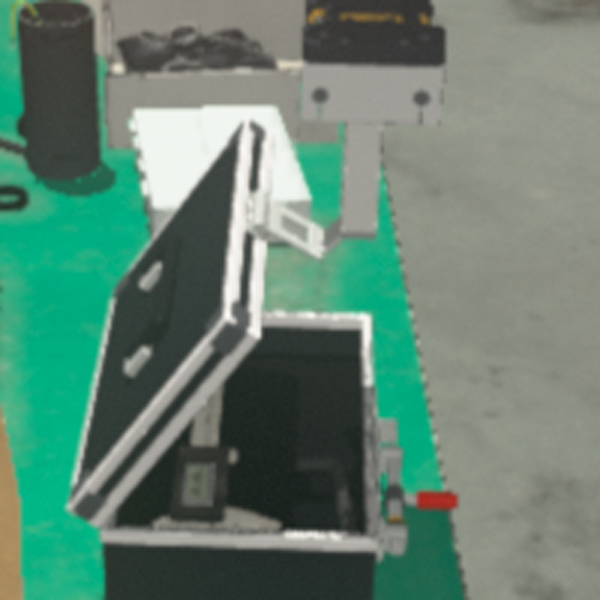

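Emit:
move_arm:
  increments:
    - [[0.4,0,0,0,0,0,0],[0.4,0,0,0,0,0,0],[0.4,0,0,-0.1,0,0,0],[0.4,0,0,-0.3,0,0,0],[0.4,0,0,-0.5,0,0,0],[0.4,0,0,-0.5,0,0,0]]

```text
time: 13.9
tool_pos: [0.4419, -0.1498, 0.4559]
ee_rot: [-3.139, 0.009, 3.082]
wrist_force: [0.6, 0.6, 1.0]
width: 0.0375
```

Run:
```python
from h import *
st();im,d,c=shot("side","side16",(240,80,440,280),3);st();shot("scene","scene16")
```

```text
t 13.9 case grasp [-58.8   1.3 275.9] rot [-3.139   0.0087  3.0816] F [0.59 0.64 1.02] w 0.037450914388812664
t 13.95 case grasp [-58.8   1.3 273.7] rot [-3.1399  0.006   3.0816] F [-0.25 -0.67 -0.06] w 0.03740152014692984
```

View pics/side16z.png

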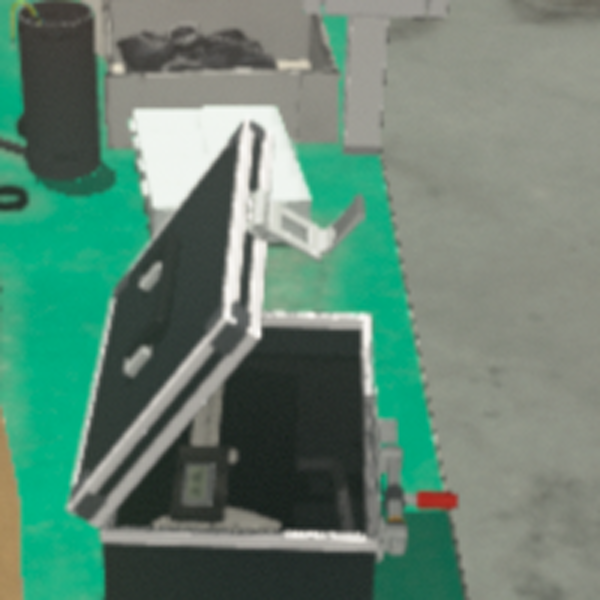

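View pics/scene16.png

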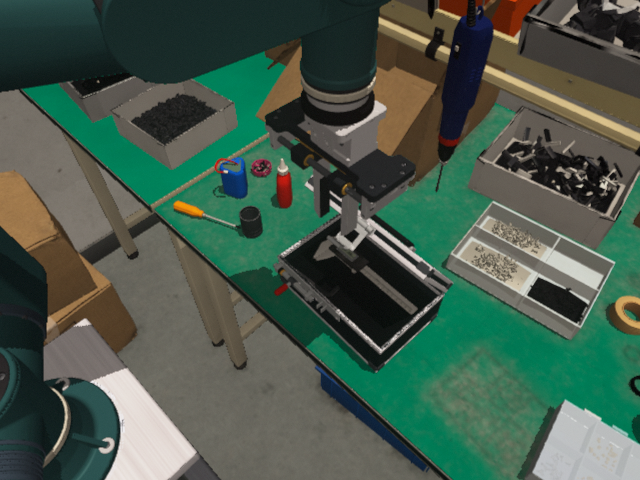

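Emit:
move_arm:
  increments:
    - [[0,0,0.3,0,0,0,0],[0,0,0.6,0,0,0,0],[0,0,0.65,0,0,0,0],[0,-0.1,0.65,0.2,0,0,0],[0,-0.13,0.65,0.5,0,0,0],[0,-0.13,0.65,0.68,0,0,0],[0,-0.13,0.65,0.68,0,0,0],[0,-0.13,0.65,0.68,0,0,0]]

```text
time: 14.67
tool_pos: [0.4582, -0.0859, 0.381]
ee_rot: [3.141, -0.004, 3.081]
wrist_force: [0.8, -0.5, 0.9]
width: 0.0007
```

Run:
```python
from h import *
st();im,d,c=shot("side","side17",(240,80,440,280),3);st();shot("wrist","wrist17")
```

```text
t 14.6667 case grasp [-46.4  66.1 201. ] rot [ 3.1405 -0.0042  3.0812] F [ 0.81 -0.46  0.93] w 0.0006543957288310538
t 14.7167 case grasp [-46.   66.  202.8] rot [ 3.1414e+00 -7.0000e-04  3.0811e+00] F [-0.27  0.59  0.55] w 0.0005562808810264545
```

View pics/side17z.png

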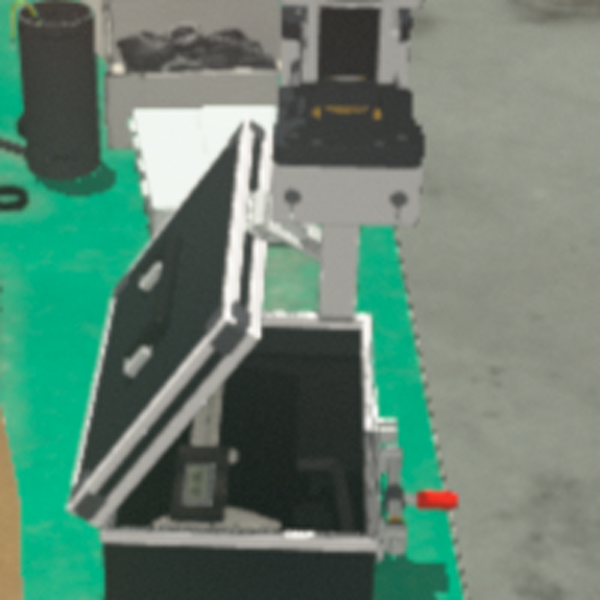

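Emit:
move_arm:
  increments:
    - [[0,-0.1,0,0,0,0,0],[0,-0.2,0,0,0,0,0],[0,-0.27,0,0,0,0,0],[0,-0.33,0,0,0,0,0],[0,-0.39,0,-0.02,0,0,0],[0,-0.45,0,-0.04,0,0,0],[0,-0.5,0,-0.06,0,0,0],[0,-0.55,0,-0.08,0,0,0]]

```text
time: 15.43
tool_pos: [0.5134, -0.0892, 0.3921]
ee_rot: [-3.141, -0.003, 3.081]
wrist_force: [-5.9, -0.1, 4.3]
width: 0.0
```

Run:
```python
from h import *
st();im,d,c=shot("side","side18",(240,80,440,280),3);st()
```

```text
t 15.4333 case grasp [  9.   66.2 212.1] rot [-3.1412e+00 -2.9000e-03  3.0812e+00] F [-5.93 -0.09  4.34] w 4.4161545586318554e-05
t 15.4833 case grasp [  9.8  66.1 212.4] rot [-3.1412e+00 -7.0000e-04  3.0813e+00] F [-4.29 -0.55  3.54] w 0.0005145340310551641
```

View pics/side18z.png

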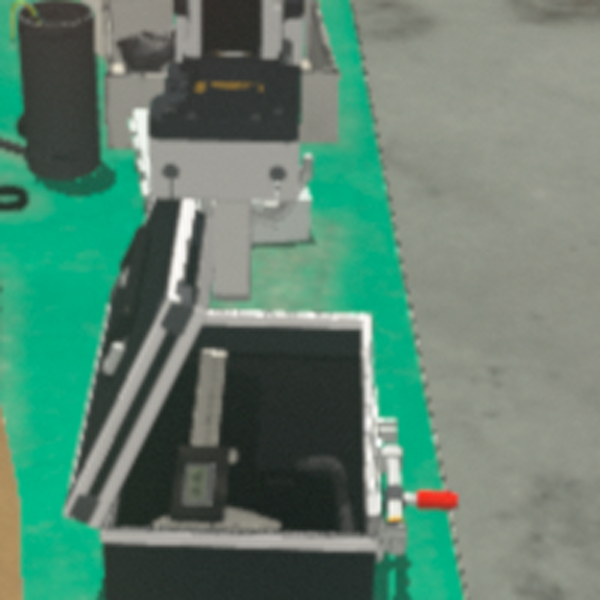

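Emit:
move_arm:
  increments:
    - [[0,-0.06,0,-0.02,0,0,0],[0,-0.13,0,-0.04,0,0,0],[0,-0.2,0,-0.06,0,0,0],[0,-0.27,0,-0.08,0,0,0],[0,-0.34,0,-0.08,0,0,0],[0,-0.42,0,-0.08,0,0,0],[0,-0.5,0,-0.08,0,0,0],[0,-0.5,0,-0.08,0,0,0]]

```text
time: 16.15
tool_pos: [0.565, -0.0923, 0.3981]
ee_rot: [3.141, 0.001, 3.082]
wrist_force: [-0.8, 0.8, 0.2]
width: 0.0
```

Run:
```python
from h import *
st();im,d,c=shot("side","side19",(240,80,440,280),3);st();shot("scene","scene19")
```

```text
t 16.15 case grasp [ 60.6  66.2 218.1] rot [3.1412e+00 1.2000e-03 3.0816e+00] F [-0.84  0.75  0.18] w 2.1397500562314944e-05
t 16.2 case grasp [ 60.1  66.2 218. ] rot [3.1411e+00 6.0000e-04 3.0817e+00] F [0.28 0.09 0.5 ] w 0.00028825270537560885
```

View pics/side19z.png

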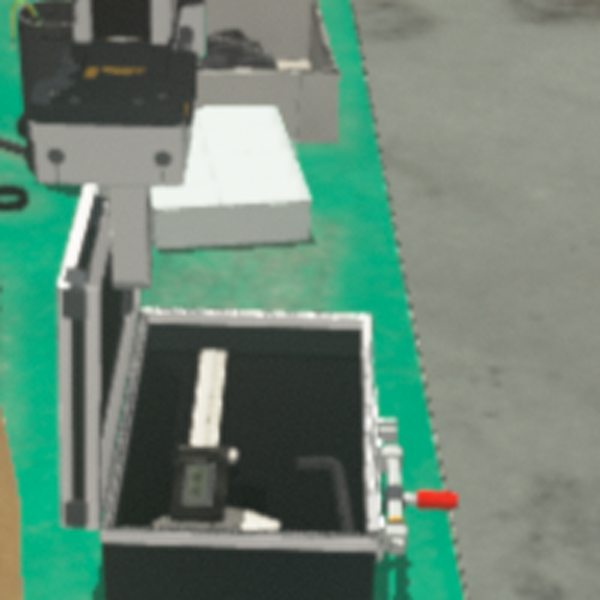

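View pics/scene19.png

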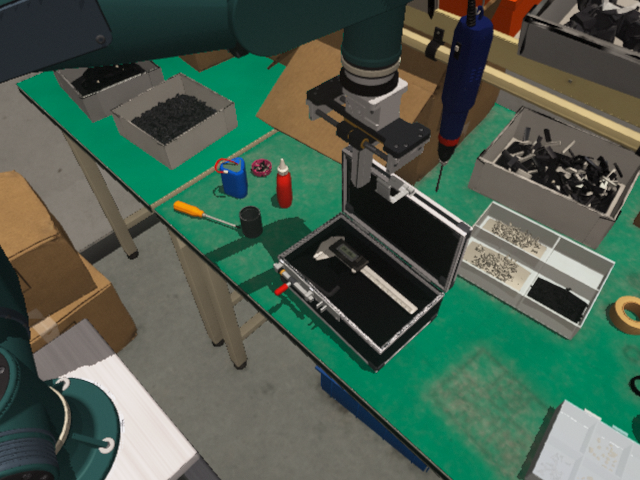

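Run:
```python
from h import *
z=np.load("pics/scene19.npz");X=cloud(z["d"],z)
for uv in [(438,186),(441,170),(446,150),(450,120),(458,80)]:
    print(uv,cs(X[uv[1],uv[0]]))
c=robot.camera_params("side");print(phi(c,(240+62/3,80+288/3)))
```

```text
(438, 186) [232.   25.  109.7]
(441, 170) [231.3  26.8 148.7]
(446, 150) [218.8  20.  206.4]
(450, 120) [209.4  21.  271.9]
(458, 80) [202.4  20.  346. ]
[ 88.1 120.  228. ] r 150.57094673276117
1.5122802564607851
```

Emit:
move_arm:
  increments:
    - [[0,-0.05,0,0,0,0,0],[0,-0.1,0,0,0,0,0],[0,-0.15,0,0,0,0,0],[0,-0.18,0,0,0,0,0],[0,-0.18,0,0,0,0,0]]

```text
time: 16.67
tool_pos: [0.5819, -0.0933, 0.3983]
ee_rot: [3.141, -0.0, 3.081]
wrist_force: [-0.4, 0.3, -0.8]
width: 0.0004
```

Run:
```python
from h import *
st();im,d,c=shot("side","side20",(240,80,440,280),3);st();shot("wrist","wrist20")
```

```text
t 16.6667 case grasp [ 77.6  66.2 218.3] rot [ 3.1412e+00 -3.0000e-04  3.0814e+00] F [-0.42  0.28 -0.8 ] w 0.0003739186378726476
t 16.7167 case grasp [ 77.4  66.2 218.6] rot [3.1414e+00 4.0000e-04 3.0814e+00] F [-0.62 -0.54 -1.2 ] w 0.00044564698838755654
```

View pics/side20z.png

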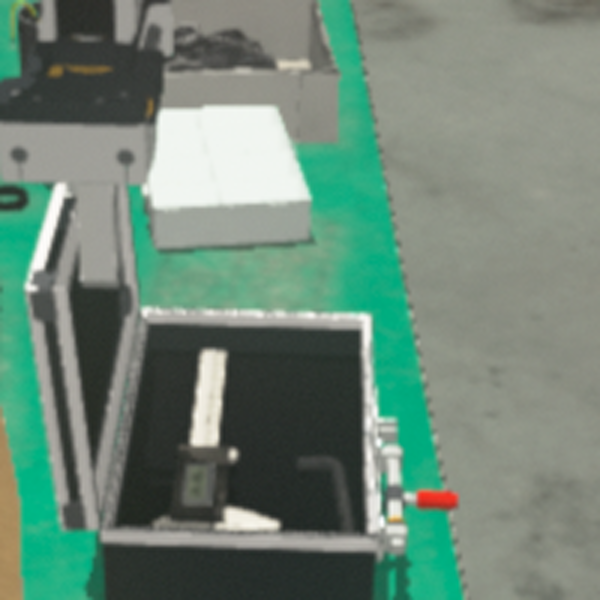

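View pics/wrist20.png

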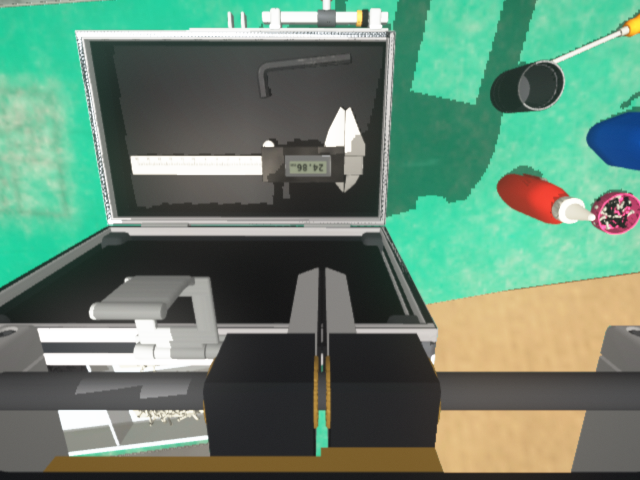

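Emit:
move_arm:
  increments:
    - [[0,0.2,0,0,0,0,0],[0,0.5,0,-0.1,0,0,0],[0,0.6,0,-0.4,0,0,0],[0,0.6,0,-0.5,0,0,0],[0,0.6,-0.3,-0.5,0,0,0],[0,0.6,-0.6,-0.5,0,0,0],[0,0.6,-0.66,-0.5,0,0,0],[0,0.6,-0.66,-0.5,0,0,0]]

```text
time: 17.43
tool_pos: [0.518, -0.1572, 0.4497]
ee_rot: [-3.141, 0.003, 3.078]
wrist_force: [0.3, 0.3, 1.0]
width: 0.0006
```

Run:
```python
from h import *
st();im,d,c=shot("side","side21",(240,60,440,260),3);st();shot("wrist","wrist21")
```

```text
t 17.4333 case grasp [ 17.6  -1.5 269.7] rot [-3.1408e+00  2.9000e-03  3.0784e+00] F [0.35 0.29 0.96] w 0.0006262107312499938
t 17.4833 case grasp [ 17.6  -0.4 269.5] rot [3.1414e+00 2.2000e-03 3.0797e+00] F [-0.38  0.07  0.68] w 0.0006479364482814768
```

View pics/side21z.png

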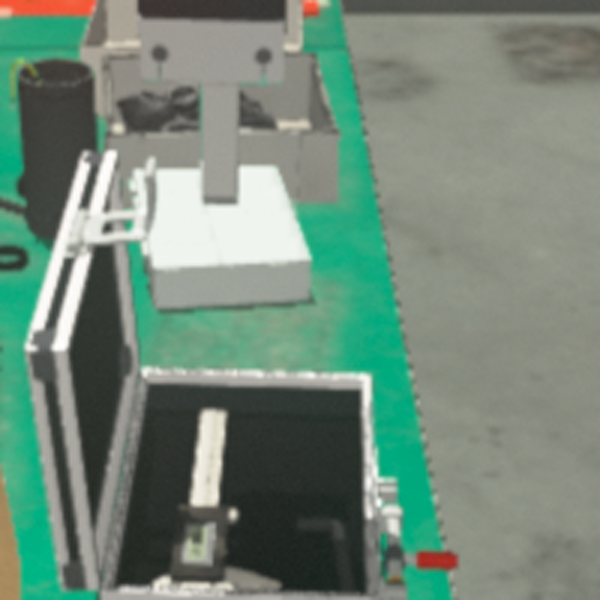

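View pics/wrist21.png

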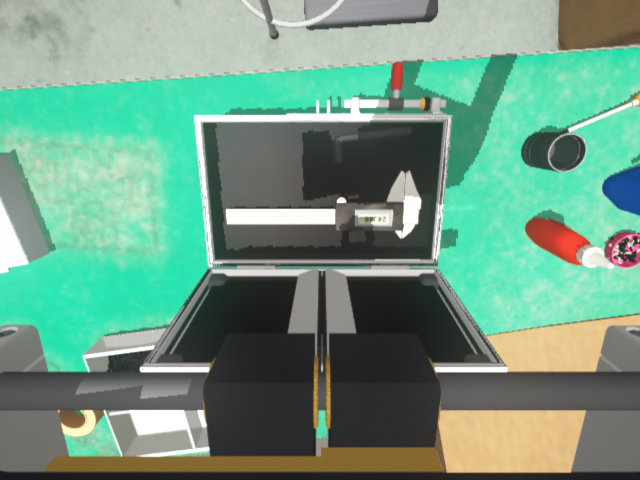

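Emit:
move_arm:
  increments:
    - [[0,-0.12,0,0,0,0,0],[0,-0.2,0,0,0,0,0],[0,-0.26,0,0,0,0,0],[0,-0.32,0,-0.01,0,0,0],[0,-0.38,0,-0.02,0,0,0],[0,-0.44,0,-0.04,0,0,0],[0,-0.44,0,-0.04,0,0,0]]

```text
time: 18.12
tool_pos: [0.5624, -0.158, 0.4529]
ee_rot: [3.141, 0.001, 3.082]
wrist_force: [-0.0, -1.1, 0.5]
width: 0.0004
```

Run:
```python
from h import *
st();im,d,c=shot("side","side22",(240,60,440,260),3);st()
```

```text
t 18.1167 case grasp [ 61.9   0.4 272.9] rot [3.1414e+00 5.0000e-04 3.0820e+00] F [-0.   -1.1   0.45] w 0.00038731085353805076
t 18.1667 case grasp [6.16e+01 2.00e-01 2.73e+02] rot [-3.1412e+00  1.0000e-03  3.0817e+00] F [-0.16  0.27  0.62] w 0.00025434257069624434
```

View pics/side22z.png

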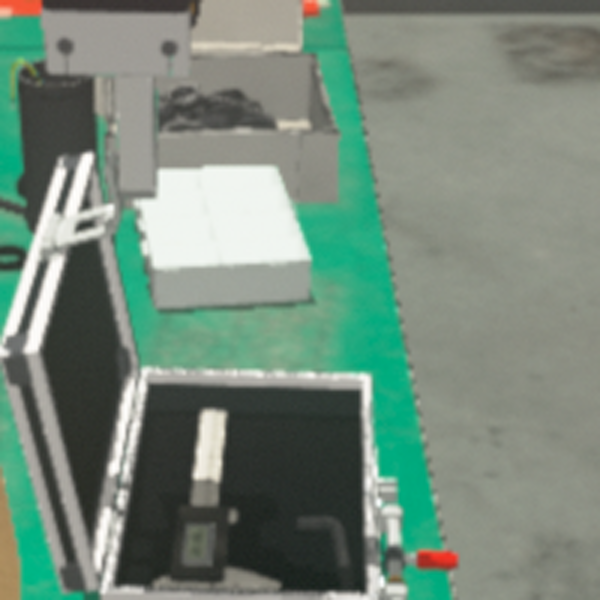

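Emit:
move_arm:
  increments:
    - [[0,-0.04,0,0,0,0,0],[0,-0.08,0,0,0,0,0],[0,-0.12,0,0,0,0,0],[0,-0.16,0,0,0,0,0]]

```text
time: 18.5
tool_pos: [0.5729, -0.1589, 0.4564]
ee_rot: [-3.141, -0.016, 3.079]
wrist_force: [-28.0, 2.9, 21.6]
width: 0.0001
```

Run:
```python
from h import *
st();im,d,c=shot("side","side23",(200,60,400,260),3);st()
```

```text
t 18.5 case grasp [7.250e+01 1.000e-01 2.764e+02] rot [-3.1411 -0.0156  3.0788] F [-27.96   2.86  21.56] w 7.167907259072667e-05
t 18.55 case grasp [7.270e+01 1.000e-01 2.771e+02] rot [-3.1409 -0.0142  3.0789] F [-21.96   4.22  17.02] w 0.0004676418752551763
```

View pics/side23z.png

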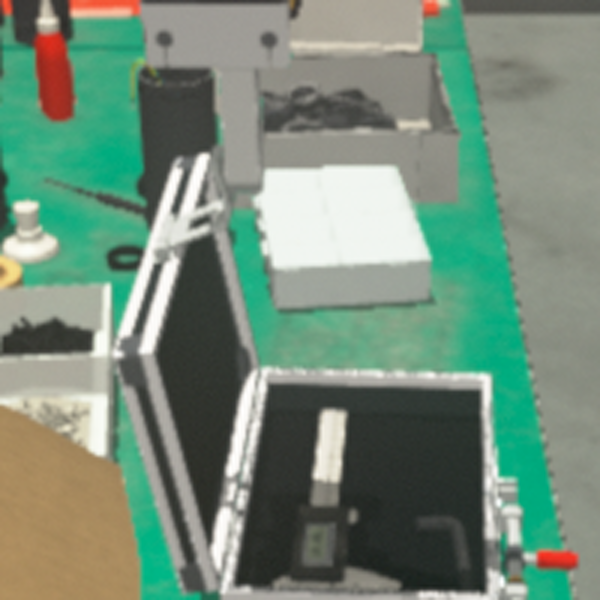

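Emit:
move_arm:
  increments:
    - [[0,0.1,0,0,0,0,0],[0,0.3,0,-0.05,0,0,0],[0,0.5,0,-0.3,0,0,0],[0,0.7,0,-0.6,0,0,0],[0,0.9,0,-0.8,0,0,0],[0,0.9,0,-0.8,0,0,0]]

```text
time: 19.05
tool_pos: [0.4846, -0.1533, 0.5404]
ee_rot: [-3.137, 0.012, 3.08]
wrist_force: [-0.0, 0.1, 1.2]
width: 0.0008
```

Run:
```python
from h import *
st();im,d,c=shot("side","side24",(200,60,400,260),3);st();shot("scene","scene24");shot("wrist","wrist24")
z=robot.camera_params("side")
```

```text
t 19.05 case grasp [-16.    0.5 360.4] rot [-3.1368  0.0117  3.08  ] F [-0.03  0.1   1.21] w 0.0008070698511233475
t 19.1 case grasp [-1.450e+01  3.000e-01  3.574e+02] rot [-3.1383  0.0091  3.0803] F [0.59 0.68 0.04] w 0.00047281408658197765
```

View pics/side24z.png

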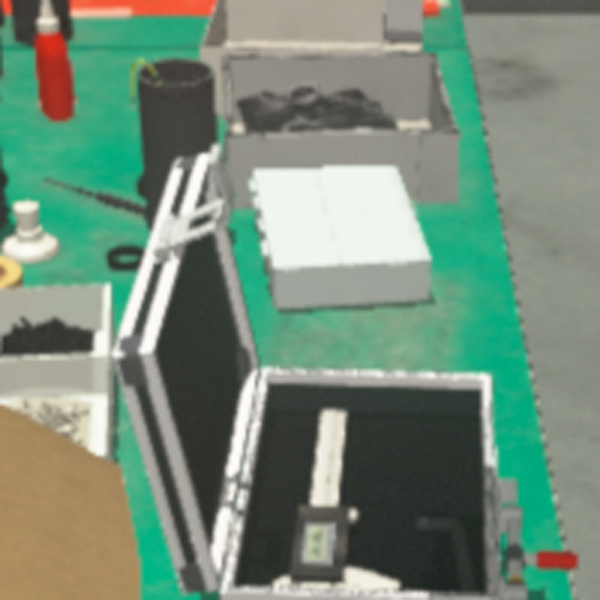

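View pics/scene24.png

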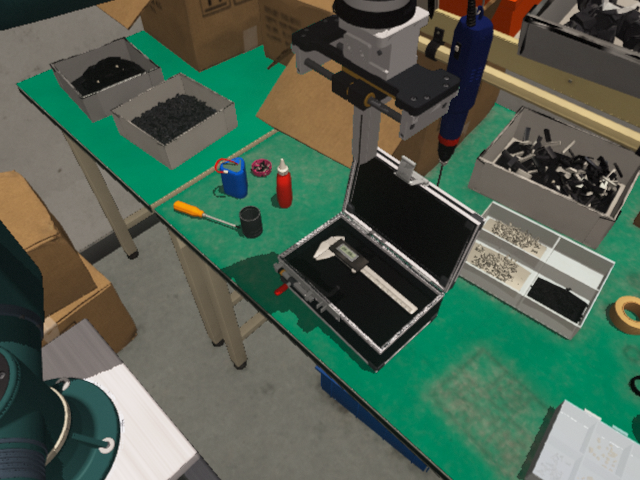

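View pics/wrist24.png

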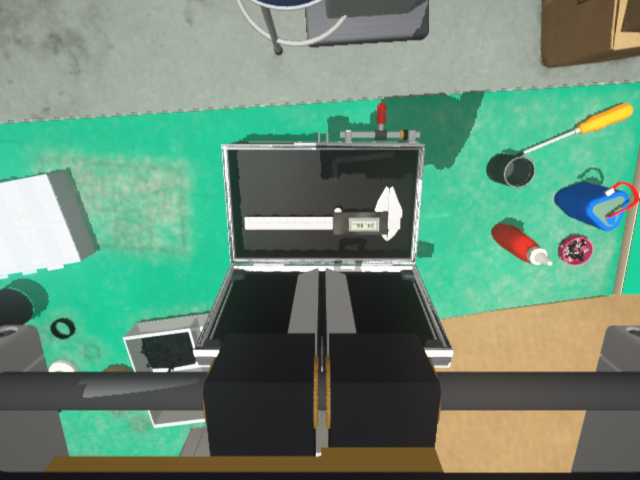

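Emit:
move_arm:
  increments:
    - [[0,0,0,0,0,0,0],[0,0,0,0,0,0,0],[0,0,0,0,0,0,0],[0,0,0,0,0,0,0],[0,0,0,0,0,0,0]]

```text
time: 19.62
tool_pos: [0.4879, -0.1538, 0.5321]
ee_rot: [3.141, -0.001, 3.081]
wrist_force: [0.3, 0.5, -0.1]
width: 0.0004
```

Run:
```python
from h import *
st();im,d,c=shot("side","side25");b=cv2.imread("pics/side24.png")
print("side diff", (cv2.absdiff(im[200:480],b[200:480]).max(2)>40).sum())
print("phi",phi(c,(200+122/3,60+352/3)))
a=cv2.imread("pics/side0.png");print("bystander diff",(cv2.absdiff(im[300:450,220:420],a[300:450,220:420]).max(2)>60).sum())
print(robot.close_job())
```

```text
t 19.6167 case grasp [-1.260e+01  2.000e-01  3.521e+02] rot [ 3.1410e+00 -1.3000e-03  3.0815e+00] F [ 0.27  0.54 -0.13] w 0.0004278739485427215
side diff 109
[118.1 120.  224.7] r 152.90029430972328
phi 1.7109241196248826
bystander diff 1595
the job is handed in; nothing more can be done
None
```

The case is open and the job is handed in at 19.6 s. The last side view puts the lid at about 1.71 rad, standing by itself with the gripper clear, but two forces at the latch lip reached or passed its 12 N limit.

- **Bolt:** I drew it back with one finger. The drag was about 2.5 N, and at roughly 12 mm of travel the wrist force climbed to 6.5 N. That is about 4 N on the rubber stop, where I stopped and backed off. In the last pictures the knob is still drawn back.
- **Latch:** I pinched it by the lip and swung it about 0.8 rad off its staple, with the wrist force staying under about 5 N.
- **Lid coming up early:** I meant to swing the latch further, but friction in the grip held it and the lid began to rise instead. The wrist force reached 12 N for a moment until I eased it.
- **Lid:** I raised it to about 0.95 rad by the lip, then let go and pushed its inner rim with closed fingers until it was past vertical.
- **Latch at the end:** I tried to nudge the latch further up on the open lid. The finger jammed on it and the wrist force peaked at about 35 N. I withdrew at once and saw no change in the pictures. The latch is off its staple but is not folded far up.

**Last checks:** The arm was touching nothing, with the wrist force near zero. The bolt was back and the lid did not move between looks. By eye, the bystanders are where they were. A raw picture comparison around them against the first picture did show 1,595 changed pixels; I took these to be shadows but did not check further.

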